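# Dry-stack two pipe posts on their welding fixtures

### The arm

A 7-joint arm with a two-finger parallel gripper is mounted at the origin on the work surface. World frame = base frame: x ahead of the robot, y to its left, z up, the work surface at z = 0. Lengths are in m, angles in rad, forces in N, time in s.
With the tool pointing down it reaches from about 0.4 to 0.85 m from the base axis. Payload 10.4 kg.
Tool frame: the origin (TCP) lies at the very end of the fingers, on their centre line; the grasp point (between the pads) lies 19 mm behind it; y points along the fingers, x is the direction in which the jaws open and shut, and the axes are right-handed (so a half turn about y gives the same grasp; the last joint's range is limited). The gripper opens to 87 mm and grips with 3 to 60 N. Pads are 19 mm wide; open, the fingers measure 117 mm over their backs; the gripper's body (75 mm by 190 mm) begins 51 mm behind the grasp point.
Start: joints at [1.304, 0.332, -0.065, 1.46, 0.022, 1.35, -0.088], TCP at [0.151, -0.607, 0.223] pointing down, gripper open.
Joint ranges: [-2.6, 2.6], [-0.5, 2.12], [-1.47, 1.34], [0.16, 2.42], [-1.27, 4.41], [0.06, 2.06], [-2.6, 2.6]. Speed limits (rad/s): [2.22, 2.22, 2.79, 2.79, 3.14, 3.14, 3.14].

### API

Orientations are given as a unit quaternion [x, y, z, w].
In Python, from bench import readout, vision, r gives the robot as it stands.
- The arm moves only by the tool arm_command, never from a script. Its argument "targets" is a list that holds one entry, the list of rows, each a list of 6 numbers: the shift along the tool's x, y, z in m, then the turn, a rotation vector about the tool's x, y, z in degrees. A call has 1 to 12 rows; each row shifts and turns the commanded pose from where the row before left it, along the tool's axes as they then stand; what a row does not reach is not made up. A row lasts 1/12 s, in which the tool goes at most 41.7 mm and 7.16 degrees, less where a joint would pass 70% of its speed; a pose out of reach is approached as far as the arm can. A call is refused whole if a number of a shift passes 0.0417 or a number of a turn 7.16, either way. A call with a gripper value outside its range is refused whole. "hand" is the opening, from 0 (shut) to 1 (fully open), set as the call begins (left out, the last holds). The fingers move at their own pace and stop on an object; "grip_force" is the grip in N (left out, the last holds). Time passes only in rows, so rows that do not move let the fingers close. It gives the time, the measured TCP pose, the force and the opening at its end, in the units of the state.
- readout.read_state(): the state, without advancing time (a new reading comes with each control period).
- vision.camera(name): name is "side" or "top"; returns a dict with "pixels" (384x512x3 uint8, blue, green, red), "fovy" (degrees; the focal length in pixels is half the picture's height over the tangent of half this angle, whatever the lens; pixels are square), "cx", "cy" (the principal point, pixels), "D" ([k1, k2, p1, p2, k3] as OpenCV has them; the pictures are not rectified), "R" (3x3) and "t" (3): a world point X has camera coordinates R X + t. Camera axes: x right, y down, z forward; pixel columns grow to the right and rows downward; lengths in m; the calibration is good to about 2 mm. A picture is of the moment at which its call begins. There is no depth.
- r.close_job(): hands the job in, once; it reports no verdict.
The state is a dict: "time": time; "joint_positions": joint angles; "joint_vel": joint speeds; "joint_torque": joint torques, N m; "ee_pos": TCP position; "eef_rot": TCP orientation; "ft_force": force on the tool from outside, world axes, zero at the start; "torque": the same for the moment, N m; "width": finger opening in m.
Only numpy, scipy, OpenCV 4.12 (cv2) and the standard library are available. Lean on these libraries where they do the work, as an engineer would, in place of code of your own. Each camera call takes 0.05 s, during which the arm holds its last target.

### The job

Set up two pipe posts for tack welding, lowering each part into place rather than dropping it. On the fixture with the square base, put the square foot plate down over the pin first, then stand the long tube on it over the pin, then put the end cap on top with its spigot in the tube; on the fixture with the round base, put the round flange ring over the pin, then stand the short tube on it. Every part must sit flat and fully down and be let go, and the welding magnet and the paint marker must stay where they lie.

Things in the scene. Friction and masses are not known exactly. Their poses are not given: they have to be found in the camera images.
- square_fixture: Locating fixture with a square grey base plate 100 x 100 mm, 12 mm thick. A bare upright steel pin, 22 mm diameter, stands at its centre and rises 40 mm above the base top, the last 10 mm tapering to 10 mm diameter. Bolted to the table. Origin at the centre of the underside of the base, on the pin's axis, z up; base top at +12 mm, pin tip at +52 mm.
- round_fixture: Locating fixture with a round grey base plate 100 mm in diameter, 12 mm thick. A bare upright steel pin, 22 mm diameter, stands at its centre and rises 40 mm above the base top, the last 10 mm tapering to 10 mm diameter. Bolted to the table. Origin at the centre of the underside of the base, on the pin's axis, z up; base top at +12 mm, pin tip at +52 mm.
- foot_plate: Loose square bare-steel plate 60 x 60 mm, 16 mm thick, with a 36 mm round hole through its middle, about 0.3 kg, lying flat. Origin at the centre of its underside, z up. x and y run parallel to its edges.
- flange_ring: Loose flat round bare-steel ring, 60 mm outside diameter, 36 mm hole, 16 mm thick, about 0.23 kg, lying flat. Origin at the centre of its underside, z up. 
- long_tube: Loose bare-steel tube standing upright, open at both ends, 50 mm outside and 38 mm inside diameter, 90 mm tall, about 0.5 kg. Origin at the centre of its underside, z up. 
- short_tube: Loose bare-steel tube standing upright, open at both ends, 50 mm outside and 38 mm inside diameter, 50 mm tall, about 0.27 kg. Origin at the centre of its underside, z up. 
- end_cap: Loose turned bare-steel cap with no hole, about 0.4 kg: a disc 60 mm in diameter and 10 mm thick, below it a round spigot 28 mm in diameter and 10 mm long (chamfered, stands on the table), above it a round boss 24 mm in diameter and 22 mm tall to hold it by. Origin at the centre of the spigot's underside, z up; disc from +10 to +20 mm, boss from +20 to +42 mm. The spigot goes into the top of the long tube and the disc rests on the tube's rim.
- weld_magnet: Bystander: red and black block-shaped welding magnet, 78 x 51 mm, 20 mm high, 0.6 kg, lying flat among the parts; leave it alone. Origin on its underside near the middle, z up, x along its length.
- paint_marker: Bystander: white paint marker with a yellow cap, 110 mm long, 15 mm thick, lying on the table; leave it alone. Origin at the centre of its underside, z up. x along its length towards the cap.
Things that resemble listed ones, but are neither listed nor needed, are in the scene too. Leave any purple, red or turquoise look-alike of the short_tube alone.

How it is judged:
At the end, for the whole second after the job is handed in: On the square fixture foot plate, long tube, end cap; on the round one flange ring, short tube; each at its seated height within 4 mm, plates within 10 and tubes within 12 mm of the pin's axis, cap within 10 mm of the tube's, tilt under 0.08 rad, released, at rest (0.02 m/s, 0.2 rad/s) (horizontal distance between foot_plate and square_fixture below 0.01 m and z of foot_plate in the frame of square_fixture between 0.008 and 0.016 m and angle between each of foot_plate, long_tube, end_cap, flange_ring, short_tube's own z axis and vertical below 0.08 rad and linear speed of each of foot_plate, long_tube, end_cap, flange_ring, short_tube below 0.02 m/s and angular speed of each of foot_plate, long_tube, end_cap, flange_ring, short_tube below 0.2 rad/s and contact force between each of foot_plate, long_tube, end_cap, flange_ring, short_tube and the fingers below 0.1 N and horizontal distance between long_tube and square_fixture below 0.012 m and z of long_tube in the frame of square_fixture between 0.024 and 0.032 m and horizontal distance between end_cap and long_tube below 0.01 m and z of end_cap in the frame of square_fixture between 0.104 and 0.112 m and horizontal distance between flange_ring and round_fixture below 0.01 m and z of flange_ring in the frame of round_fixture between 0.008 and 0.016 m and horizontal distance between short_tube and round_fixture below 0.012 m and z of short_tube in the frame of round_fixture between 0.024 and 0.032 m); the robot touches nothing.
It fails at once if the weld magnet is moved more than 20 mm (distance of weld_magnet from where it was at the start of the episode above 0.02 m).
It fails at once if the paint marker is moved more than 20 mm (distance of paint_marker from where it was at the start of the episode above 0.02 m).
It fails at once if a part is dropped or thrown: it goes faster than 0.6 m/s while the fingers do not touch it ((linear speed of foot_plate above 0.6 m/s and contact force between foot_plate and the fingers below 0.1 N) or (linear speed of flange_ring above 0.6 m/s and contact force between flange_ring and the fingers below 0.1 N) or (linear speed of long_tube above 0.6 m/s and contact force between long_tube and the fingers below 0.1 N) or (linear speed of short_tube above 0.6 m/s and contact force between short_tube and the fingers below 0.1 N) or (linear speed of end_cap above 0.6 m/s and contact force between end_cap and the fingers below 0.1 N)).
It also fails if it takes over 125 s, if anything falls off the work surface, if the arm or the gripper's body presses on something with over 40 N, if the wrist force passes 120 N, or if a joint passes its speed limit or range.

## Working session

There is one attempt and no reset: what is moved stays moved. The work goes in short steps, Python scripts to look and compute and a tool call to move; the robot and the scene stay as the last step left them, time stands still between calls to the robot, and variables do not carry over. Pictures are saved under pics/ and viewed, and the job is handed in when it is done.

Besides the shell and the picture viewer there is one more tool, called after "Request:" by a JSON object that holds its "method" and its "body", one argument or row to a line. arm_command: Moves the arm, as the interface text tells. Its arguments: {"type":"object","properties":{"targets":{"type":"array","items":{"type":"array","items":{"type":"array","items":{"type":"number"}}}},"hand":{"type":"number"},"grip_force":{"type":"number"}},"required":["targets"]}

```bash
ls; mkdir -p pics; python3 - <<'E'
from bench import readout, vision, r
import cv2
print(readout.read_state())
for n in ("side","top"):
    c=vision.camera(n); cv2.imwrite(f"pics/{n}0.png",c["pixels"])
    print(n,{k:v for k,v in c.items() if k!="pixels"})
E
```

```text
pics
{'time': 0.0, 'joint_positions': array([ 1.3043757 ,  0.33285274, -0.06467557,  1.46093095,  0.02160639,
        1.34986428, -0.088541  ]), 'joint_vel': array([-5.91088242e-05,  2.22173122e-03,  1.01754609e-03,  1.12588452e-03,
       -1.10123823e-03,  2.30636891e-04, -1.04313260e-03]), 'joint_torque': array([-1.63628938e-04, -6.23260689e+01,  2.46443687e-02, -3.89908791e+01,
       -6.14030496e-02,  3.96119140e-02,  1.91668914e-04]), 'ee_pos': array([ 0.15077233, -0.60616055,  0.22177076]), 'eef_rot': array([-0.55680964,  0.43589111, -0.43510162,  0.55735855]), 'ft_force': array([ 0.21548974, -0.24696134, -0.95776455]), 'torque': array([-0.0123131 , -0.04224968,  0.01478715]), 'width': 0.08682844398363589}
side {'fovy': 43.39009496789708, 'cx': 257.9329034215414, 'cy': 188.34933965557232, 'D': array([-0.16631322,  0.        ,  0.        ,  0.        ,  0.        ]), 'R': array([[ 0.99615457, -0.08545349, -0.01933307],
       [-0.059812  , -0.50205165, -0.86276687],
       [ 0.06402024,  0.86060551, -0.50523219]]), 't': array([-0.600083  ,  0.08405931,  1.21421662])}
top {'fovy': 55.68601608652599, 'cx': 259.6909278114895, 'cy': 194.96195650784736, 'D': array([-0.02987432,  0.        ,  0.        ,  0.        ,  0.        ]), 'R': array([[ 0.00356221, -0.99950011,  0.03141404],
       [-0.98350705, -0.00918258, -0.18063652],
       [ 0.18083469, -0.03025246, -0.98304812]]), 't': array([-0.01240958,  0.587873  ,  0.76843129])}
```

View pics/side0.png

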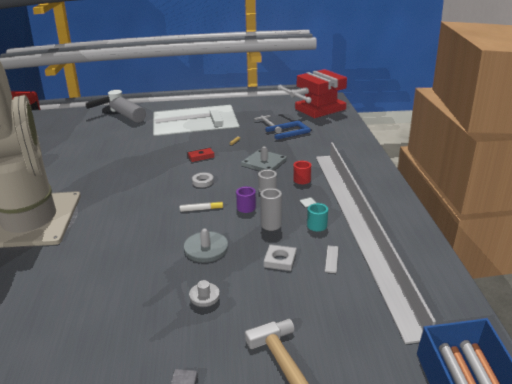

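View pics/top0.png

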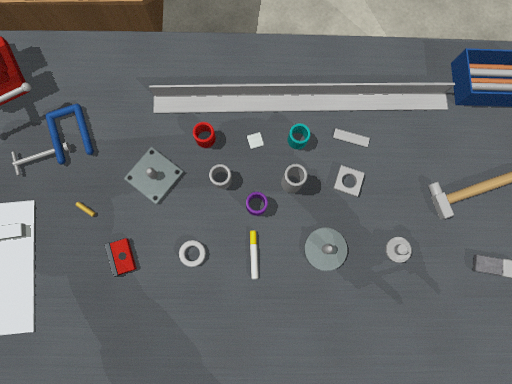

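```bash
cat > h.py <<'E'
import numpy as np, cv2
from scipy.spatial.transform import Rotation as Ro
def K(c):
    f=384/2/np.tan(np.radians(c["fovy"])/2)
    return np.array([[f,0,c["cx"]],[0,f,c["cy"]],[0,0,1.]])
def cast(c,uv,z):
    uv=np.array(uv,float).reshape(-1,1,2)
    n=cv2.undistortPoints(uv,K(c),c["D"]).reshape(-1,2)
    d=np.c_[n,np.ones(len(n))]@c["R"]
    o=-c["R"].T@c["t"]
    return o+d*((z-o[2])/d[:,2])[:,None]
def proj(c,X):
    X=np.array(X,float).reshape(-1,3)
    return cv2.projectPoints(X,cv2.Rodrigues(c["R"])[0],c["t"],K(c),c["D"])[0].reshape(-1,2)
E
python3 - <<'E'
import cv2
for n in ("side","top"):
    im=cv2.imread(f"pics/{n}0.png")
    hsv=cv2.cvtColor(im,cv2.COLOR_BGR2HSV)
    print(n)
    cv2.imwrite(f"pics/{n}0_x.png",cv2.resize(im[90:384,60:460],(800,588),interpolation=cv2.INTER_CUBIC))
E
python3 -c "
from scipy.spatial.transform import Rotation as R
print(R.from_quat([-0.55680964,  0.43589111, -0.43510162,  0.55735855]).as_matrix())"
```

```text
side
top
[[ 2.41371047e-01 -4.01528022e-04  9.70432819e-01]
 [-9.70431952e-01  1.29921810e-03  2.41371369e-01]
 [-1.35772125e-03 -9.99999075e-01 -7.60619886e-05]]
```

The side view shows the short tube at about (267,183) and the long tube at (271,210). The foot plate is at (280,257), the ring at (203,180), the cap at (204,293), the square fixture at (264,160) and the round fixture at (206,245). The top view is consistent with this. The purple, red and turquoise tubes are decoys. I'll enlarge both views.

View pics/top0_x.png

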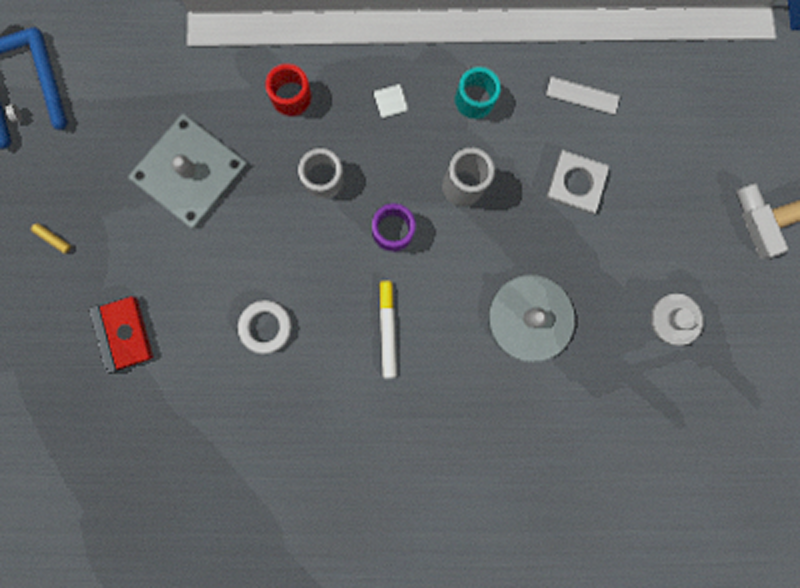

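View pics/side0_x.png

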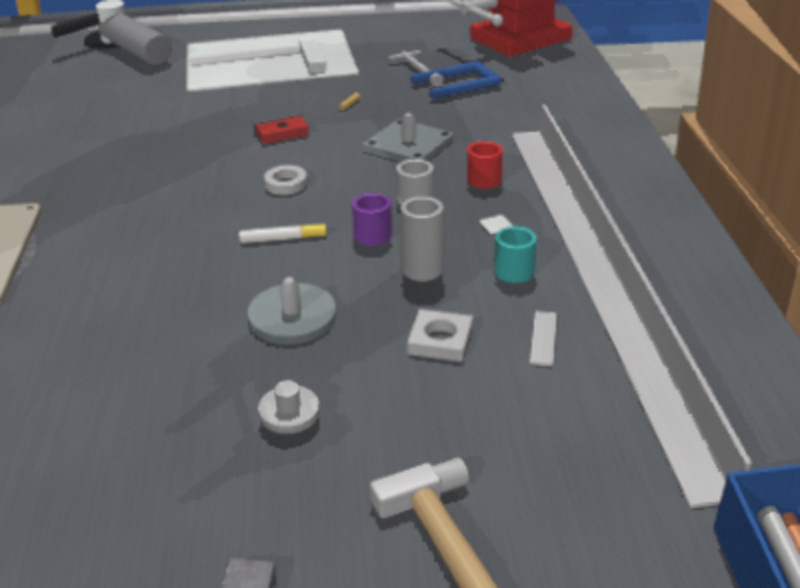

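```bash
cat > seg.py <<'E'
import cv2,numpy as np
from bench import vision
from h import *
c=vision.camera("top"); im=c["pixels"]
g=cv2.cvtColor(im,cv2.COLOR_BGR2GRAY); hsv=cv2.cvtColor(im,cv2.COLOR_BGR2HSV)
S=4
G=cv2.resize(g,None,fx=S,fy=S,interpolation=cv2.INTER_CUBIC); 
def up(a): return (a+0.5)*S-0.5
def dn(a): return (np.array(a)+0.5)/S-0.5
out=cv2.resize(im,None,fx=S,fy=S,interpolation=cv2.INTER_CUBIC)
for name,(u,v),h,w,th,z in [("foot",(349,180),0,22,170,.016),("ring",(192,253),0,20,170,.016),("cap",(399,250),0,20,150,.02),
  ("long",(295,176),0,20,165,.09),("short",(221,175),0,18,165,.05),("rfix",(326,249),0,30,0,.012),("sfix",(154,175),0,36,0,.012)]:
    x0,y0=int(up(u-w)),int(up(v-w)); p=G[y0:y0+2*w*S,x0:x0+2*w*S]
    if th==0:
        th=cv2.threshold(p,0,255,cv2.THRESH_OTSU)[0]
    b=(p>th).astype(np.uint8)
    cs,hi=cv2.findContours(b,cv2.RETR_CCOMP,cv2.CHAIN_APPROX_NONE)
    for k,ct in enumerate(cs):
        if cv2.contourArea(ct)<40*S*S*.6: continue
        q=ct.reshape(-1,2)+[x0,y0]
        cv2.polylines(out,[q.astype(int)],True,(0,0,255) if hi[0][k][3]<0 else (255,0,0),1)
        X=cast(c,dn(q),z)[:,:2].astype(np.float32)
        r=cv2.minAreaRect(X*1000); e=cv2.fitEllipse(X*1000); mc=cv2.minEnclosingCircle(X*1000)
        print(name,"th%d"%th,"outer" if hi[0][k][3]<0 else "hole","rect",np.round(r[0],1),np.round(r[1],1),round(r[2],1),"ell",np.round(e[0],1),np.round(e[1],1),"circ",np.round(mc[0],1),round(mc[1],1))
cv2.imwrite("pics/seg1.png",cv2.resize(out[400:1200,400:1800],(800,457)))
E
python3 seg.py
```

```text
foot th170 outer rect [ 633.  -224.6] [59.5 59.4] 71.7 ell [ 633.1 -224.7] [67.6 68.9] circ [ 632.9 -224.5] 41.0
foot th170 hole rect [ 633.  -224.3] [38.9 38.3] 43.9 ell [ 633.  -224.6] [38.5 38.7] circ [ 633.  -224.6] 20.0
ring th170 outer rect [458.4 146.3] [57.4 57.1] 1.7 ell [458.2 146.3] [56.9 57.5] circ [458.2 146.3] 29.2
ring th170 hole rect [458.2 146.4] [37.9 38. ] 45.8 ell [458.3 146.2] [37.7 38.2] circ [458.4 146.2] 19.6
cap th150 outer rect [ 468.6 -333.5] [58.4 57.2] 90.0 ell [ 468.6 -333.8] [57.6 57.9] circ [ 468.7 -333.5] 29.8
cap th150 hole rect [ 465.1 -337.7] [34.3 25.1] 45.9 ell [ 468.4 -340.4] [25.5 35.7] circ [ 467.6 -340.6] 18.7
long th165 outer rect [627.6 -85.4] [46.5 47.1] 4.1 ell [627.8 -85.3] [46.1 47.1] circ [628. -85.] 24.0
long th165 hole rect [628.  -85.3] [40.5 40.2] 0.6 ell [627.9 -85.2] [40.  40.8] circ [627.8 -85.3] 20.8
short th165 outer rect [636.   84.1] [46.8 47.3] 63.6 ell [635.9  83.9] [46.5 47.3] circ [635.9  84. ] 24.0
short th165 hole rect [636.  84.] [40.7 39.5] 41.7 ell [636.  84.] [39.7 40.6] circ [635.9  84.3] 20.9
rfix th117 outer rect [ 469.8 -168.4] [16.2 21.3] 0.2 ell [ 469.8 -168.9] [16.4 21.6] circ [ 470.4 -168.5] 11.0
rfix th117 outer rect [ 469.5 -163.9] [98.8 99.2] 56.2 ell [ 469.7 -163.8] [98.1 99.2] circ [ 469.6 -163.5] 50.3
rfix th117 hole rect [ 470.4 -173.7] [25.5 39. ] 0.1 ell [ 469.5 -173.4] [24.9 40. ] circ [ 469.8 -173.7] 19.6
sfix th116 outer rect [642.6 245.2] [101.4 100.9] 52.5 ell [642.6 245.4] [117.3 118.5] circ [642.7 244.9] 69.6
sfix th116 hole rect [650.7 189.1] [13.5 13.2] 63.7 ell [650.8 188.9] [13.2 14. ] circ [650.8 188.7] 7.3
sfix th116 hole rect [642.7 237.7] [43.  27.1] 69.9 ell [643.7 238.2] [26.7 44.6] circ [646.4 237. ] 22.1
```

View pics/seg1.png

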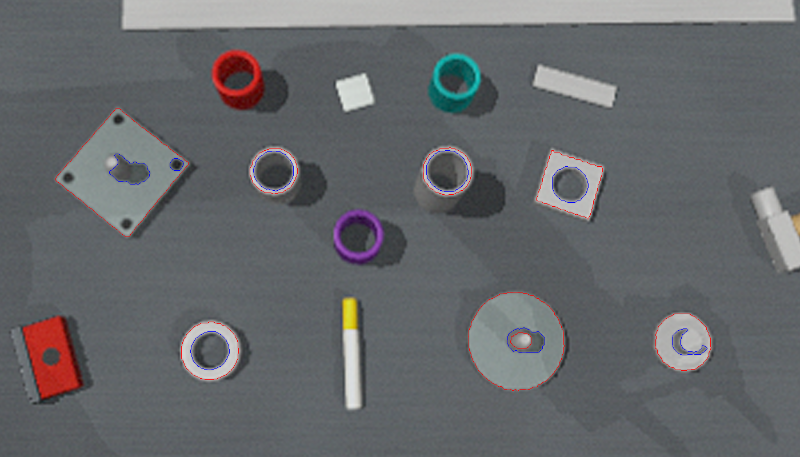

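```bash
python3 - <<'E'
import cv2,numpy as np
from bench import vision,readout
from h import *
c=vision.camera("top"); im=c["pixels"]; hsv=cv2.cvtColor(im,cv2.COLOR_BGR2HSV)
def m(lo,hi): return cv2.inRange(hsv,lo,hi)
for n,a,b,z in [("purple",(130,90,60),(160,255,255),.05),("turq",(80,120,60),(95,255,255),.05),("red",(0,150,80),(8,255,255),.03),("yellow",(22,100,100),(35,255,255),.01),("white",(0,0,205),(180,40,255),.008)]:
    for ct in cv2.findContours(m(a,b),cv2.RETR_EXTERNAL,cv2.CHAIN_APPROX_NONE)[0]:
        if cv2.contourArea(ct)<40: continue
        X=cast(c,ct.reshape(-1,2),z)[:,:2]*1000
        r=cv2.minAreaRect(X.astype(np.float32)); print(n,np.round(r[0]),np.round(r[1]),round(r[2]), X.min(0).round(),X.max(0).round())
# side check of heights: project model points, compare with picture
s=vision.camera("side"); I=s["pixels"].copy()
for nm,x,y,zs in [("foot",633,-224.6,(16,)),("ring",458.3,146.3,(16,)),("cap",468.6,-333.6,(20,42)),("long",627.8,-85.3,(0,90)),("short",636,84,(0,50)),("rf",469.6,-163.9,(12,52)),("sf",642.6,245.2,(12,52))]:
    for z in zs:
        p=proj(s,[x/1e3,y/1e3,z/1e3])[0]; cv2.circle(I,tuple(np.int32(np.round(p))),1,(0,0,255),-1)
cv2.imwrite("pics/side_chk.png",cv2.resize(I[120:320,150:350],(800,600)))
E
```

```text
purple [569.  -2.] [53. 48.] 1 [543. -25.] [595.  22.]
turq [731. -99.] [49. 63.] 64 [ 701. -127.] [761. -72.]
red [450. 299.] [73. 40.] 20 [413. 268.] [488. 328.]
red [739. 125.] [62. 49.] 16 [707. 100.] [770. 151.]
red [917. 612.] [159.  52.] 8 [834. 578.] [992. 649.]
yellow [497.   5.] [30. 14.] 0 [482.  -2.] [512.  12.]
yellow [560. 401.] [50.  9.] 58 [542. 381.] [575. 423.]
white [442.   5.] [75.  9.] 0 [405.   0.] [480.  10.]
white [427. 548.] [298.  78.] 7 [276. 497.] [579. 604.]
white [734.   2.] [30. 32.] 18 [716. -15.] [752.  22.]
```

View pics/side_chk.png

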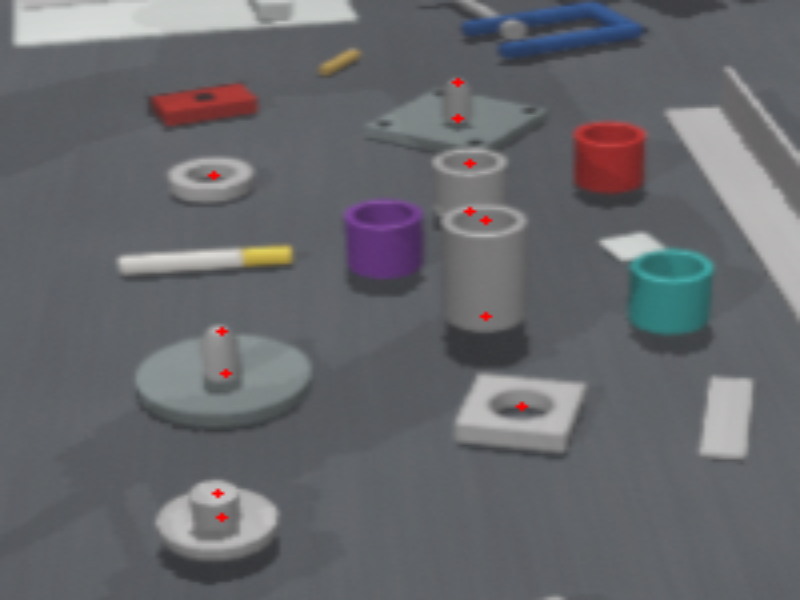

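Every projected centre lands on its part in the side view, and the sizes match to 1–2 mm. Jaws opening along the base radius clear all the neighbours. I'll add a planner that gives identical rows from the current pose to a target pose.

```bash
cat > plan.py <<'E'
# usage: plan.py x y z yaw_deg [n]   (mm) -> one row, to be repeated n times
import sys; from h import *; from bench import readout
s=readout.read_state(); p=s["ee_pos"]; R=Ro.from_quat(s["eef_rot"]).as_matrix()
a=[float(v) for v in sys.argv[1:]]
t=np.array(a[:3])/1e3; y=np.radians(a[3])
Rt=np.c_[[np.cos(y),np.sin(y),0],[0,0,-1],[-np.sin(y),np.cos(y),0]]
w=Ro.from_matrix(R.T@Rt).as_rotvec(); d=R.T@(t-p)
n=int(a[4]) if len(a)>4 else int(np.ceil(max(np.abs(np.degrees(w)).max()/7,np.linalg.norm(d)*1.03/.041,1)))
M=sum(Ro.from_rotvec(w/n*k).as_matrix() for k in range(n))
print("t%.2f pos"%s["time"],np.round(p*1e3,1),"yaw %.1f"%np.degrees(np.arctan2(R[1,0],R[0,0])),"tilt %.2f"%np.degrees(np.arccos(-R[2,1])),"w %.1f"%(s["width"]*1e3),"F",np.round(s["ft_force"],1))
print("n",n,"row",np.round(np.linalg.solve(M,d),4).tolist(),np.round(np.degrees(w/n),2).tolist())
E
python3 plan.py 633 -224.6 150 -18.3
```

```text
t0.25 pos [ 150.8 -606.4  222.2] yaw -76.0 tilt 0.03 w 87.2 F [-0.4 -0.2  0.1]
n 16 row [0.0019, 0.0045, 0.0401] [-0.0, -3.61, -0.0]
```

Request:
{"method": "arm_command", "body": {
  "targets": [
    [[0.002, 0.0045, 0.04, 0, -3.6, 0], [0.002, 0.0045, 0.04, 0, -3.6, 0], [0.002, 0.0045, 0.04, 0, -3.6, 0], [0.002, 0.0045, 0.04, 0, -3.6, 0], [0.002, 0.0045, 0.04, 0, -3.6, 0], [0.002, 0.0045, 0.04, 0, -3.6, 0], [0.002, 0.0045, 0.04, 0, -3.6, 0], [0.002, 0.0045, 0.04, 0, -3.6, 0], [0.002, 0.0045, 0.04, 0, -3.6, 0], [0.002, 0.0045, 0.04, 0, -3.6, 0], [0.002, 0.0045, 0.04, 0, -3.6, 0], [0.002, 0.0045, 0.04, 0, -3.6, 0]]
  ],
  "hand": 1,
  "grip_force": 45
}}

```text
time: 1.25
ee_pos: [0.5548, -0.3641, 0.1682]
eef_rot: [0.679, -0.199, 0.199, -0.679]
ft_force: [0.6, -0.2, 0.3]
width: 0.0868
```

```bash
python3 plan.py 633 -224.6 100 -18.3; sleep 0; python3 plan.py 633 -224.6 50 -18.3
```

```text
t1.25 pos [ 554.8 -364.1  168.2] yaw -32.7 tilt 0.01 w 86.8 F [ 0.6 -0.2  0.3]
n 5 row [0.0013, 0.0136, 0.032] [0.0, -2.88, 0.0]
t1.25 pos [ 554.8 -364.1  168.2] yaw -32.7 tilt 0.01 w 86.8 F [ 0.6 -0.2  0.3]
n 5 row [0.0013, 0.0236, 0.032] [0.0, -2.88, 0.0]
```

Request:
{"method": "arm_command", "body": {
  "targets": [
    [[0.0013, 0.0236, 0.032, 0, -2.88, 0], [0.0013, 0.0236, 0.032, 0, -2.88, 0], [0.0013, 0.0236, 0.032, 0, -2.88, 0], [0.0013, 0.0236, 0.032, 0, -2.88, 0], [0.0013, 0.0236, 0.032, 0, -2.88, 0], [0, 0, 0, 0, 0, 0], [0, 0, 0, 0, 0, 0]]
  ]
}}

```text
time: 1.83
ee_pos: [0.6318, -0.223, 0.0486]
eef_rot: [-0.698, 0.113, -0.111, 0.699]
ft_force: [-0.0, 0.4, 0.2]
width: 0.0871
```

```bash
python3 plan.py 633 -224.6 5 -18.3 3; python3 - <<'E'
from bench import vision; import cv2
a=vision.camera("top")["pixels"]; b=vision.camera("side")["pixels"]
cv2.imwrite("pics/p1.png",cv2.hconcat([cv2.resize(a[100:300,250:450],(400,400)),cv2.resize(b[150:350,170:370],(400,400))]))
E
```

```text
t1.83 pos [ 631.8 -223.    48.6] yaw -18.2 tilt 0.21 w 87.1 F [-0.   0.4  0.2]
n 3 row [0.0006, 0.0145, -0.0004] [-0.03, 0.04, -0.06]
```

View pics/p1.png

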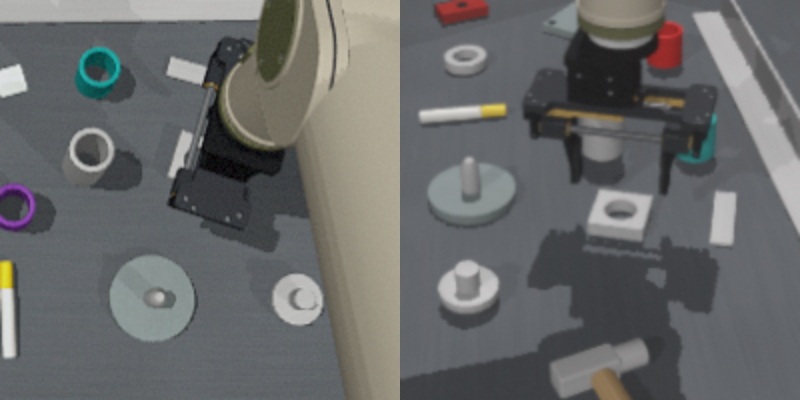

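The jaws straddle the foot plate, clear of the strip and the long tube, so I'll descend and grip.

Request:
{"method": "arm_command", "body": {
  "targets": [
    [[0.0005, 0.014, 0, 0, 0, 0], [0.0005, 0.014, 0, 0, 0, 0], [0.0005, 0.01, -0.0005, 0, 0, 0], [0, 0.005, -0.0005, 0, 0, 0], [0, 0, 0, 0, 0, 0], [0, 0, 0, 0, 0, 0]]
  ]
}}

```text
time: 2.43
ee_pos: [0.6329, -0.2279, 0.0072]
eef_rot: [-0.698, 0.114, -0.113, 0.698]
ft_force: [0.2, 0.5, 1.0]
width: 0.0873
```

Request:
{"method": "arm_command", "body": {
  "targets": [
    [[0, 0, 0, 0, 0, 0], [0, 0, 0, 0, 0, 0], [0, 0, 0, 0, 0, 0], [0, 0, 0, 0, 0, 0], [0, 0, 0, 0, 0, 0], [0, 0, 0, 0, 0, 0], [0, 0, 0, 0, 0, 0], [0, 0, 0, 0, 0, 0]]
  ],
  "hand": 0
}}

```text
time: 3.1
ee_pos: [0.6332, -0.2278, 0.0078]
eef_rot: [0.698, -0.113, 0.113, -0.698]
ft_force: [-2.3, -0.2, 2.3]
width: 0.0594
```

```bash
python3 plan.py 633 -224.6 150 -18.3
```

```text
t3.10 pos [ 633.2 -227.8    7.8] yaw -18.4 tilt 0.01 w 59.4 F [-2.3 -0.2  2.3]
n 4 row [-0.0003, -0.0355, 0.0007] [0.0, -0.03, 0.0]
```

Request:
{"method": "arm_command", "body": {
  "targets": [
    [[0, -0.02, 0, 0, 0, 0], [0, -0.03, 0, 0, 0, 0], [0, -0.04, 0, 0, 0, 0], [0, -0.04, 0, 0, 0, 0], [0, -0.01, 0, 0, 0, 0]]
  ]
}}

```text
time: 3.52
ee_pos: [0.6357, -0.2282, 0.1545]
eef_rot: [0.698, -0.11, 0.116, -0.698]
ft_force: [1.5, -0.3, -1.2]
width: 0.0596
```

```bash
python3 plan.py 642.6 245.2 150 22; python3 plan.py 642.6 245.2 90 22
```

```text
t3.52 pos [ 635.7 -228.2  154.5] yaw -18.4 tilt 0.48 w 59.6 F [ 1.5 -0.3 -1.2]
n 12 row [0.0007, 0.0004, 0.0403] [0.01, -3.37, 0.04]
t3.52 pos [ 635.7 -228.2  154.5] yaw -18.4 tilt 0.48 w 59.6 F [ 1.5 -0.3 -1.2]
n 13 row [0.0007, 0.0049, 0.0372] [0.01, -3.11, 0.04]
```

Request:
{"method": "arm_command", "body": {
  "targets": [
    [[0.0007, 0, 0.04, 0, -3.37, 0], [0.0007, 0, 0.04, 0, -3.37, 0], [0.0007, 0, 0.04, 0, -3.37, 0], [0.0007, 0, 0.04, 0, -3.37, 0], [0.0007, 0, 0.04, 0, -3.37, 0], [0.0007, 0, 0.04, 0, -3.37, 0], [0.0007, 0, 0.04, 0, -3.37, 0], [0.0007, 0, 0.04, 0, -3.37, 0], [0.0007, 0, 0.04, 0, -3.37, 0], [0.0007, 0, 0.04, 0, -3.37, 0], [0.0007, 0, 0.04, 0, -3.37, 0], [0.0007, 0, 0.04, 0, -3.37, 0]]
  ]
}}

```text
time: 4.52
ee_pos: [0.6398, 0.2441, 0.1465]
eef_rot: [0.694, 0.136, -0.136, -0.694]
ft_force: [1.3, -0.0, -3.4]
width: 0.0592
```

Request:
{"method": "arm_command", "body": {
  "targets": [
    [[0, 0, 0, 0, 0, 0], [0, 0, 0, 0, 0, 0], [0, 0, 0, 0, 0, 0]]
  ]
}}

```text
time: 4.77
ee_pos: [0.6405, 0.2419, 0.1467]
eef_rot: [0.694, 0.135, -0.135, -0.694]
ft_force: [1.0, -0.1, -2.4]
width: 0.0594
```

```bash
python3 plan.py 643.7 242.4 70 22 ; python3 - <<'E'
from bench import vision; import cv2
a=vision.camera("top")["pixels"]; b=vision.camera("side")["pixels"]
cv2.imwrite("pics/p2.png",cv2.hconcat([cv2.resize(a[80:280,60:260],(400,400)),cv2.resize(b[50:250,170:370],(400,400))]))
E
```

```text
t4.77 pos [640.5 241.9 146.7] yaw 22.0 tilt 0.08 w 59.4 F [ 1.  -0.1 -2.4]
n 2 row [0.0016, 0.0383, -0.0003] [0.02, -0.0, -0.03]
```

View pics/p2.png

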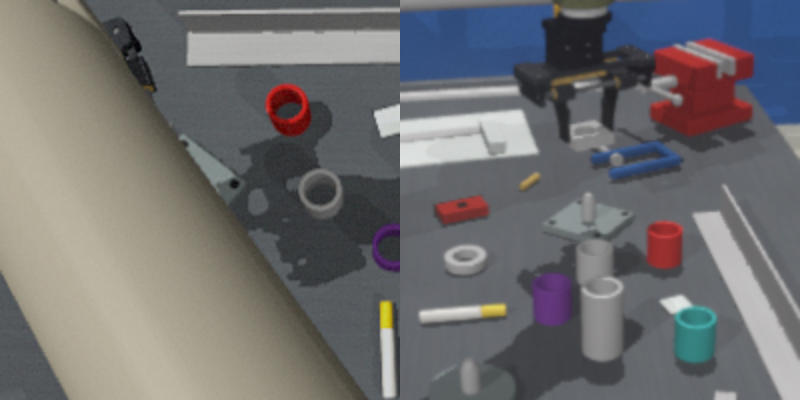

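The plate is held level above the square fixture. I'll centre it and lower it.

Request:
{"method": "arm_command", "body": {
  "targets": [
    [[0.0015, 0.03, 0, 0, 0, 0], [0.0015, 0.03, 0, 0, 0, 0], [0, 0.017, 0, 0, 0, 0], [0, 0, 0, 0, 0, 0], [0, 0, 0, 0, 0, 0]]
  ]
}}

```text
time: 5.28
ee_pos: [0.6434, 0.242, 0.07]
eef_rot: [0.694, 0.134, -0.135, -0.694]
ft_force: [0.1, 0.6, -1.8]
width: 0.0593
```

```bash
python3 plan.py 643.7 242.4 22 22 5 ; python3 - <<'E'
from bench import vision; import cv2
b=vision.camera("side")["pixels"]
cv2.imwrite("pics/p3.png",cv2.resize(b[90:190,215:315],(600,600),interpolation=cv2.INTER_CUBIC))
E
```

```text
t5.28 pos [643.4 242.   70. ] yaw 21.9 tilt 0.10 w 59.3 F [ 0.1  0.6 -1.8]
n 5 row [0.0001, 0.0096, 0.0001] [0.0, -0.02, -0.02]
```

View pics/p3.png

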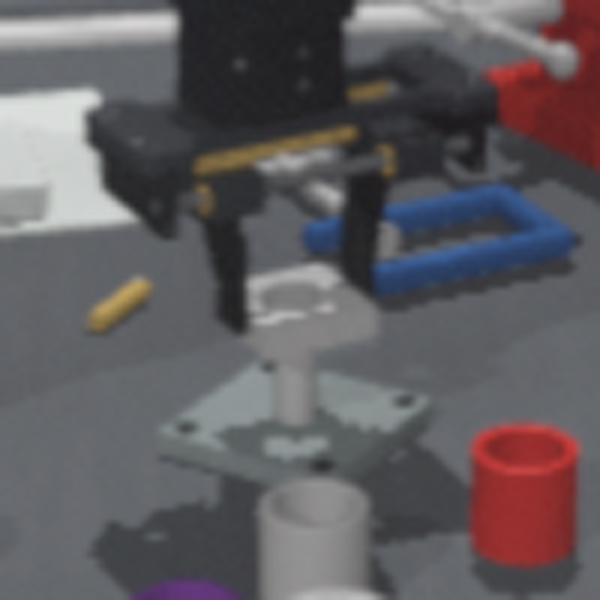

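```bash
python3 - <<'E'
from bench import vision; from h import *
s=vision.camera("side"); print(proj(s,[.6426,.2452,.078]), cast(s,[[264.1,138.4]],.078))
E
```

```text
[[263.86967864 139.47203873]] [[0.64401741 0.25273751 0.078     ]]
```

Request:
{"method": "arm_command", "body": {
  "targets": [
    [[0, 0.012, 0, 0, 0, 0], [0, 0.012, 0, 0, 0, 0], [0, 0.008, 0, 0, 0, 0], [0, 0.006, 0, 0, 0, 0], [0, 0.005, 0, 0, 0, 0], [0, 0.003, 0, 0, 0, 0], [0, 0, 0, 0, 0, 0]]
  ]
}}

```text
time: 5.97
ee_pos: [0.6429, 0.2435, 0.0237]
eef_rot: [0.694, 0.135, -0.135, -0.694]
ft_force: [-0.1, -0.1, -2.4]
width: 0.0595
```

```bash
python3 plan.py 643.7 242.4 20 22 3
```

```text
t5.97 pos [642.9 243.5  23.7] yaw 22.0 tilt 0.06 w 59.5 F [-0.1 -0.1 -2.4]
n 3 row [0.0001, 0.0012, -0.0004] [0.0, 0.01, -0.02]
```

Request:
{"method": "arm_command", "body": {
  "targets": [
    [[0, 0.001, 0, 0, 0, 0], [0, 0.001, 0, 0, 0, 0], [0, 0.001, 0, 0, 0, 0], [0, 0, 0, 0, 0, 0]]
  ]
}}

```text
time: 6.3
ee_pos: [0.6433, 0.2436, 0.0216]
eef_rot: [0.694, 0.135, -0.135, -0.694]
ft_force: [0.3, 0.4, -2.5]
width: 0.0594
```

Request:
{"method": "arm_command", "body": {
  "targets": [
    [[0, 0.0007, 0, 0, 0, 0], [0, 0.0007, 0, 0, 0, 0], [0, 0, 0, 0, 0, 0]]
  ]
}}

```text
time: 6.55
ee_pos: [0.6432, 0.2436, 0.02]
eef_rot: [0.694, 0.135, -0.135, -0.694]
ft_force: [-0.1, -0.0, -3.8]
width: 0.059
```

Request:
{"method": "arm_command", "body": {
  "targets": [
    [[0, 0.0007, 0, 0, 0, 0], [0, 0, 0, 0, 0, 0], [0, 0, 0, 0, 0, 0]]
  ]
}}

```text
time: 6.8
ee_pos: [0.6434, 0.2436, 0.0199]
eef_rot: [0.694, 0.135, -0.135, -0.694]
ft_force: [-2.2, -2.0, 2.0]
width: 0.0592
```

Request:
{"method": "arm_command", "body": {
  "targets": [
    [[0, 0.0007, 0, 0, 0, 0], [0, 0, 0, 0, 0, 0], [0, 0, 0, 0, 0, 0]]
  ]
}}

```text
time: 7.05
ee_pos: [0.6433, 0.2436, 0.0198]
eef_rot: [0.694, 0.135, -0.135, -0.694]
ft_force: [-4.3, -3.2, 8.1]
width: 0.0596
```

Contact came at 19.8 mm, the expected seat height, so I'll release and rise.

Request:
{"method": "arm_command", "body": {
  "targets": [
    [[0, -0.0005, 0, 0, 0, 0], [0, 0, 0, 0, 0, 0], [0, 0, 0, 0, 0, 0], [0, 0, 0, 0, 0, 0], [0, 0, 0, 0, 0, 0], [0, 0, 0, 0, 0, 0]]
  ],
  "hand": 1
}}

```text
time: 7.55
ee_pos: [0.6433, 0.2436, 0.0191]
eef_rot: [-0.694, -0.135, 0.135, 0.694]
ft_force: [0.0, -0.5, -0.0]
width: 0.0854
```

Request:
{"method": "arm_command", "body": {
  "targets": [
    [[0, -0.01, 0, 0, 0, 0], [0, -0.03, 0, 0, 0, 0], [0, -0.04, 0, 0, 0, 0], [0, -0.04, 0, 0, 0, 0], [0, -0.02, 0, 0, 0, 0]]
  ]
}}

```text
time: 7.97
ee_pos: [0.6445, 0.2447, 0.1656]
eef_rot: [-0.694, -0.137, 0.133, 0.695]
ft_force: [0.9, 0.9, 0.7]
width: 0.0868
```

```bash
python3 plan.py 458.3 146.3 60 17.7;
```

```text
t7.97 pos [644.5 244.7 165.6] yaw 22.0 tilt 0.35 w 86.8 F [0.9 0.9 0.7]
n 6 row [-0.0349, 0.0175, -0.0047] [-0.01, 0.72, 0.06]
```

Request:
{"method": "arm_command", "body": {
  "targets": [
    [[-0.035, 0.0175, -0.0047, 0, 0.72, 0], [-0.035, 0.0175, -0.0047, 0, 0.72, 0], [-0.035, 0.0175, -0.0047, 0, 0.72, 0], [-0.035, 0.0175, -0.0047, 0, 0.72, 0], [-0.035, 0.0175, -0.0047, 0, 0.72, 0], [-0.035, 0.0175, -0.0047, 0, 0.72, 0], [0, 0, 0, 0, 0, 0], [0, 0, 0, 0, 0, 0], [0, 0, 0, 0, 0, 0]]
  ]
}}

```text
time: 8.72
ee_pos: [0.4573, 0.145, 0.0555]
eef_rot: [0.699, 0.11, -0.108, -0.699]
ft_force: [0.5, 0.1, -0.0]
width: 0.0868
```

```bash
python3 plan.py 458.3 146.3 6 17.7 4; python3 - <<'E'
from bench import vision; import cv2
a=vision.camera("top")["pixels"]; b=vision.camera("side")["pixels"]
cv2.imwrite("pics/p4.png",cv2.hconcat([cv2.resize(a[130:330,80:280],(400,400)),cv2.resize(b[90:240,150:300],(400,400))]))
E
```

```text
t8.72 pos [457.3 145.   55.5] yaw 17.7 tilt 0.14 w 86.8 F [ 0.5  0.1 -0. ]
n 4 row [0.0003, 0.0124, 0.0002] [0.01, -0.0, 0.04]
```

View pics/p4.png

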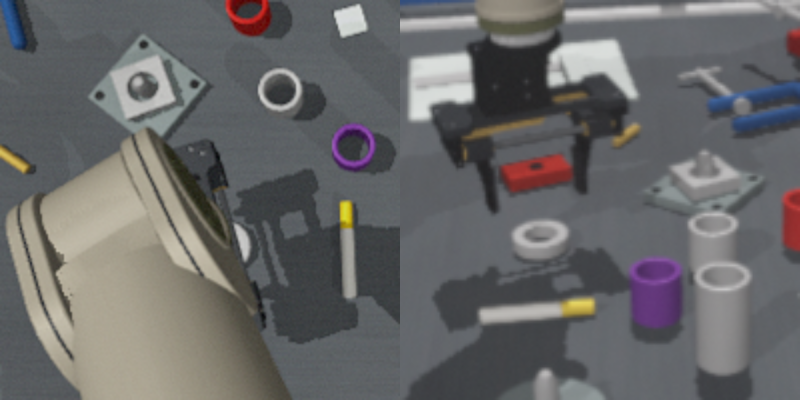

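The foot plate sits flat and centred on the pin, and the jaws straddle the ring.

Request:
{"method": "arm_command", "body": {
  "targets": [
    [[0.0005, 0.016, 0.0004, 0, 0, 0], [0.0005, 0.016, 0.0004, 0, 0, 0], [0, 0.012, 0, 0, 0, 0], [0, 0.005, 0, 0, 0, 0], [0, 0, 0, 0, 0, 0], [0, 0, 0, 0, 0, 0]]
  ]
}}

```text
time: 9.32
ee_pos: [0.4571, 0.1461, 0.0055]
eef_rot: [-0.699, -0.109, 0.109, 0.699]
ft_force: [0.2, 0.3, 0.1]
width: 0.087
```

```bash
python3 plan.py 458.3 146.3 6 17.7 1
```

```text
t9.32 pos [457.1 146.1   5.5] yaw 17.7 tilt 0.03 w 87.0 F [0.2 0.3 0.1]
n 1 row [0.0012, -0.0005, -0.0002] [-0.03, 0.0, 0.01]
```

Request:
{"method": "arm_command", "body": {
  "targets": [
    [[0.001, 0, 0, 0, 0, 0], [0, 0, 0, 0, 0, 0], [0, 0, 0, 0, 0, 0], [0, 0, 0, 0, 0, 0], [0, 0, 0, 0, 0, 0], [0, 0, 0, 0, 0, 0], [0, 0, 0, 0, 0, 0]]
  ],
  "hand": 0
}}

```text
time: 9.9
ee_pos: [0.4578, 0.1459, 0.0054]
eef_rot: [0.699, 0.109, -0.109, -0.699]
ft_force: [-1.2, -1.4, 2.7]
width: 0.0591
```

Request:
{"method": "arm_command", "body": {
  "targets": [
    [[0, -0.02, 0, 0, 0, 0], [0, -0.03, 0, 0, 0, 0], [0, -0.03, 0, 0, 0, 0], [0, -0.02, 0, 0, 0, 0], [0, -0.005, 0, 0, 0, 0]]
  ]
}}

```text
time: 10.32
ee_pos: [0.4591, 0.1466, 0.1132]
eef_rot: [0.699, 0.11, -0.107, -0.699]
ft_force: [0.6, -0.5, -2.6]
width: 0.0592
```

```bash
python3 plan.py 469.6 -163.9 90 -19.2
```

```text
t10.32 pos [459.1 146.6 113.2] yaw 17.7 tilt 0.25 w 59.2 F [ 0.6 -0.5 -2.6]
n 8 row [0.0003, 0.0029, -0.0395] [-0.0, 4.61, 0.03]
```

Request:
{"method": "arm_command", "body": {
  "targets": [
    [[0.0003, 0.003, -0.0395, 0, 4.61, 0], [0.0003, 0.003, -0.0395, 0, 4.61, 0], [0.0003, 0.003, -0.0395, 0, 4.61, 0], [0.0003, 0.003, -0.0395, 0, 4.61, 0], [0.0003, 0.003, -0.0395, 0, 4.61, 0], [0.0003, 0.003, -0.0395, 0, 4.61, 0], [0.0003, 0.003, -0.0395, 0, 4.61, 0], [0.0003, 0.003, -0.0395, 0, 4.61, 0], [0, 0, 0, 0, 0, 0], [0, 0, 0, 0, 0, 0], [0, 0, 0, 0, 0, 0]]
  ]
}}

```text
time: 11.23
ee_pos: [0.4679, -0.1639, 0.0852]
eef_rot: [-0.697, 0.118, -0.117, 0.697]
ft_force: [-0.2, -0.3, -1.4]
width: 0.0589
```

```bash
python3 plan.py 469.6 -163.9 70 -19.2 1; python3 - <<'E'
from bench import vision; import cv2
b=vision.camera("side")["pixels"]
cv2.imwrite("pics/p5.png",cv2.resize(b[150:300,130:280],(600,600),interpolation=cv2.INTER_CUBIC))
E
```

```text
t11.23 pos [ 467.9 -163.9   85.2] yaw -19.2 tilt 0.09 w 58.9 F [-0.2 -0.3 -1.4]
n 1 row [0.0016, 0.0152, 0.0005] [-0.02, 0.04, -0.09]
```

View pics/p5.png

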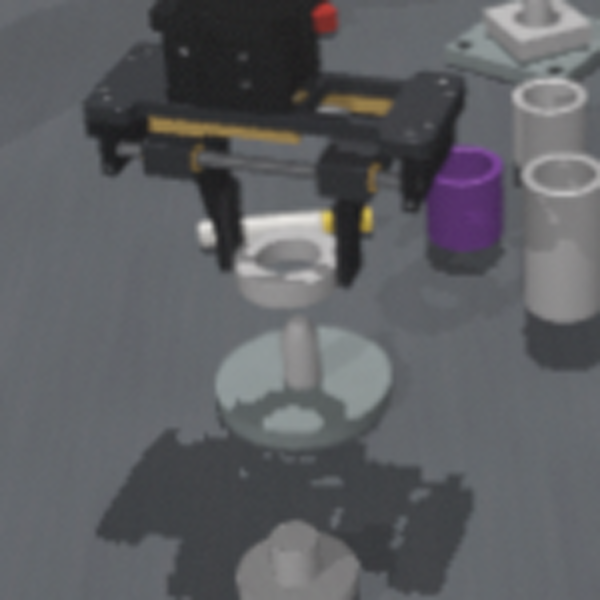

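The ring is level, with its hole over the pin at crop (290,257).

Request:
{"method": "arm_command", "body": {
  "targets": [
    [[0.0015, 0.01, 0.0005, 0, 0, 0], [0, 0.012, 0, 0, 0, 0], [0, 0.012, 0, 0, 0, 0], [0, 0.012, 0, 0, 0, 0], [0, 0.008, 0, 0, 0, 0], [0, 0.005, 0, 0, 0, 0], [0, 0.004, 0, 0, 0, 0], [0, 0.002, 0, 0, 0, 0], [0, 0, 0, 0, 0, 0]]
  ]
}}

```text
time: 12.03
ee_pos: [0.47, -0.1645, 0.021]
eef_rot: [0.697, -0.118, 0.118, -0.697]
ft_force: [0.6, -0.3, -2.8]
width: 0.0587
```

Request:
{"method": "arm_command", "body": {
  "targets": [
    [[0, 0.001, 0, 0, 0, 0], [0, 0.001, 0, 0, 0, 0], [0, 0, 0, 0, 0, 0], [0, 0, 0, 0, 0, 0]]
  ]
}}

```text
time: 12.37
ee_pos: [0.4701, -0.1647, 0.0195]
eef_rot: [0.697, -0.118, 0.118, -0.697]
ft_force: [-0.4, -0.3, -2.1]
width: 0.0591
```

Request:
{"method": "arm_command", "body": {
  "targets": [
    [[0, 0.0007, 0, 0, 0, 0], [0, 0.0007, 0, 0, 0, 0], [0, 0, 0, 0, 0, 0], [0, 0, 0, 0, 0, 0]]
  ]
}}

```text
time: 12.7
ee_pos: [0.47, -0.1645, 0.0178]
eef_rot: [0.697, -0.118, 0.118, -0.697]
ft_force: [-0.6, 0.1, -2.1]
width: 0.0593
```

Request:
{"method": "arm_command", "body": {
  "targets": [
    [[0, 0.0007, 0, 0, 0, 0], [0, 0.0007, 0, 0, 0, 0], [0, 0, 0, 0, 0, 0]]
  ]
}}

```text
time: 12.95
ee_pos: [0.4701, -0.1645, 0.0174]
eef_rot: [0.697, -0.118, 0.118, -0.697]
ft_force: [-6.1, 1.5, 11.5]
width: 0.0591
```

Contact at 17.4 mm, as expected, so I'll release.

Request:
{"method": "arm_command", "body": {
  "targets": [
    [[0, -0.0007, 0, 0, 0, 0], [0, 0, 0, 0, 0, 0], [0, 0, 0, 0, 0, 0], [0, 0, 0, 0, 0, 0], [0, 0, 0, 0, 0, 0], [0, 0, 0, 0, 0, 0]]
  ],
  "hand": 1
}}

```text
time: 13.45
ee_pos: [0.4701, -0.1645, 0.0171]
eef_rot: [0.697, -0.118, 0.118, -0.697]
ft_force: [0.0, -1.1, 0.4]
width: 0.0854
```

Request:
{"method": "arm_command", "body": {
  "targets": [
    [[0, -0.01, 0, 0, 0, 0], [0, -0.03, 0, 0, 0, 0], [0, -0.04, 0, 0, 0, 0], [0, -0.04, 0, 0, 0, 0], [0, -0.04, 0, 0, 0, 0]]
  ]
}}

```text
time: 13.87
ee_pos: [0.4697, -0.1641, 0.1798]
eef_rot: [-0.697, 0.118, -0.118, 0.697]
ft_force: [1.3, -0.7, 0.1]
width: 0.0868
```

```bash
python3 plan.py 636 84 100 7.5; python3 plan.py 636 84 80 7.5
```

```text
t13.87 pos [ 469.7 -164.1  179.8] yaw -19.2 tilt 0.02 w 86.8 F [ 1.3 -0.7  0.1]
n 8 row [0.0167, 0.01, 0.0338] [-0.0, -3.33, 0.0]
t13.87 pos [ 469.7 -164.1  179.8] yaw -19.2 tilt 0.02 w 86.8 F [ 1.3 -0.7  0.1]
n 8 row [0.0167, 0.0125, 0.0338] [-0.0, -3.33, 0.0]
```

Request:
{"method": "arm_command", "body": {
  "targets": [
    [[0.0167, 0.01, 0.0338, 0, -3.33, 0], [0.0167, 0.01, 0.0338, 0, -3.33, 0], [0.0167, 0.01, 0.0338, 0, -3.33, 0], [0.0167, 0.01, 0.0338, 0, -3.33, 0], [0.0167, 0.01, 0.0338, 0, -3.33, 0], [0.0167, 0.01, 0.0338, 0, -3.33, 0], [0.0167, 0.01, 0.0338, 0, -3.33, 0], [0.0167, 0.01, 0.0338, 0, -3.33, 0], [0, 0, 0, 0, 0, 0], [0, 0, 0, 0, 0, 0], [0, 0, 0, 0, 0, 0]]
  ]
}}

```text
time: 14.78
ee_pos: [0.6365, 0.0834, 0.0975]
eef_rot: [0.706, 0.046, -0.046, -0.705]
ft_force: [-0.5, -0.0, 0.3]
width: 0.087
```

```bash
python3 plan.py 636 84 15 7.5 5; python3 - <<'E'
from bench import vision; import cv2
a=vision.camera("top")["pixels"]; b=vision.camera("side")["pixels"]
cv2.imwrite("pics/p6.png",cv2.hconcat([cv2.resize(a[100:300,150:350],(400,400)),cv2.resize(b[120:270,180:330],(400,400))]))
E
```

```text
t14.78 pos [636.5  83.4  97.5] yaw 7.4 tilt 0.03 w 87.0 F [-0.5 -0.   0.3]
n 5 row [-0.0001, 0.0165, 0.0001] [0.01, -0.01, -0.0]
```

View pics/p6.png

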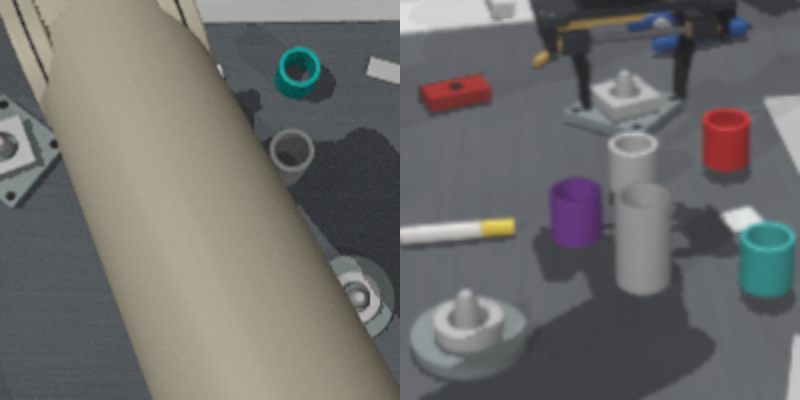

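The ring is seated on the round fixture. The jaws are centred over the short tube and the red decoy is clear, so I'll descend to about 15 mm.

Request:
{"method": "arm_command", "body": {
  "targets": [
    [[0, 0.02, 0, 0, 0, 0], [0, 0.02, 0, 0, 0, 0], [0, 0.02, 0, 0, 0, 0], [0, 0.015, 0, 0, 0, 0], [0, 0.007, 0, 0, 0, 0], [0, 0, 0, 0, 0, 0], [0, 0, 0, 0, 0, 0]]
  ]
}}

```text
time: 15.47
ee_pos: [0.6368, 0.0835, 0.0158]
eef_rot: [0.706, 0.046, -0.046, -0.706]
ft_force: [-0.8, 0.1, 0.2]
width: 0.0872
```

Request:
{"method": "arm_command", "body": {
  "targets": [
    [[0, 0, 0, 0, 0, 0], [0, 0, 0, 0, 0, 0], [0, 0, 0, 0, 0, 0], [0, 0, 0, 0, 0, 0], [0, 0, 0, 0, 0, 0], [0, 0, 0, 0, 0, 0], [0, 0, 0, 0, 0, 0], [0, 0, 0, 0, 0, 0]]
  ],
  "hand": 0
}}

```text
time: 16.13
ee_pos: [0.6364, 0.0838, 0.0152]
eef_rot: [0.706, 0.046, -0.046, -0.706]
ft_force: [-1.0, 0.7, 0.9]
width: 0.0483
```

Request:
{"method": "arm_command", "body": {
  "targets": [
    [[0, -0.02, 0, 0, 0, 0], [0, -0.03, 0, 0, 0, 0], [0, -0.04, 0, 0, 0, 0], [0, -0.04, 0, 0, 0, 0], [0, -0.02, 0, 0, 0, 0], [0, 0, 0, 0, 0, 0]]
  ]
}}

```text
time: 16.63
ee_pos: [0.6388, 0.0847, 0.1708]
eef_rot: [-0.705, -0.049, 0.043, 0.706]
ft_force: [0.7, 0.0, -1.9]
width: 0.0488
```

```bash
python3 plan.py 469.6 -163.9 100 -19.2
```

```text
t16.63 pos [638.8  84.7 170.8] yaw 7.4 tilt 0.45 w 48.8 F [ 0.7  0.  -1.9]
n 8 row [-0.019, 0.0088, -0.0328] [-0.01, 3.33, 0.06]
```

Request:
{"method": "arm_command", "body": {
  "targets": [
    [[-0.019, 0.0088, -0.0328, 0, 3.33, 0], [-0.019, 0.0088, -0.0328, 0, 3.33, 0], [-0.019, 0.0088, -0.0328, 0, 3.33, 0], [-0.019, 0.0088, -0.0328, 0, 3.33, 0], [-0.019, 0.0088, -0.0328, 0, 3.33, 0], [-0.019, 0.0088, -0.0328, 0, 3.33, 0], [-0.019, 0.0088, -0.0328, 0, 3.33, 0], [-0.019, 0.0088, -0.0328, 0, 3.33, 0], [0, 0, 0, 0, 0, 0], [0, 0, 0, 0, 0, 0], [0, 0, 0, 0, 0, 0]]
  ]
}}

```text
time: 17.55
ee_pos: [0.467, -0.1642, 0.0943]
eef_rot: [-0.697, 0.118, -0.118, 0.697]
ft_force: [0.2, 0.5, -2.0]
width: 0.0484
```

```bash
python3 plan.py 469.6 -163.9 80 -19.2 1; python3 - <<'E'
from bench import vision; import cv2
b=vision.camera("side")["pixels"]
cv2.imwrite("pics/p7.png",cv2.resize(b[150:300,130:280],(600,600),interpolation=cv2.INTER_CUBIC))
E
```

```text
t17.55 pos [ 467.  -164.2   94.3] yaw -19.2 tilt 0.04 w 48.4 F [ 0.2  0.5 -2. ]
n 1 row [0.0024, 0.0143, 0.0011] [-0.01, 0.02, -0.03]
```

View pics/p7.png

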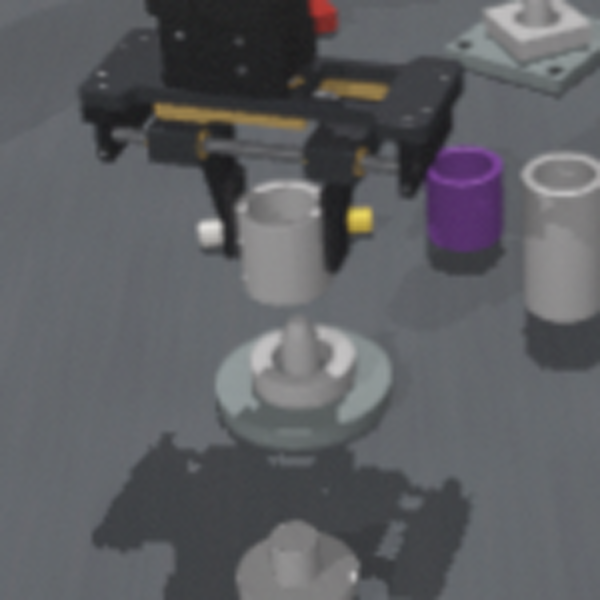

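The tube is upright above the ring, about 2.5 mm short along the radius. I'll correct that and lower it.

Request:
{"method": "arm_command", "body": {
  "targets": [
    [[0.0025, 0.01, 0.001, 0, 0, 0], [0, 0.012, 0, 0, 0, 0], [0, 0.01, 0, 0, 0, 0], [0, 0.008, 0, 0, 0, 0], [0, 0.005, 0, 0, 0, 0], [0, 0.002, 0, 0, 0, 0], [0, 0, 0, 0, 0, 0], [0, 0, 0, 0, 0, 0]]
  ]
}}

```text
time: 18.27
ee_pos: [0.47, -0.1644, 0.0479]
eef_rot: [0.697, -0.118, 0.118, -0.697]
ft_force: [-1.0, 0.0, -2.5]
width: 0.0484
```

Request:
{"method": "arm_command", "body": {
  "targets": [
    [[0, 0.001, 0, 0, 0, 0], [0, 0.001, 0, 0, 0, 0], [0, 0, 0, 0, 0, 0], [0, 0, 0, 0, 0, 0]]
  ]
}}

```text
time: 18.6
ee_pos: [0.4699, -0.1645, 0.0459]
eef_rot: [0.697, -0.118, 0.118, -0.697]
ft_force: [-0.7, -0.4, -2.4]
width: 0.0487
```

Request:
{"method": "arm_command", "body": {
  "targets": [
    [[0, 0.0007, 0, 0, 0, 0], [0, 0.0007, 0, 0, 0, 0], [0, 0, 0, 0, 0, 0]]
  ]
}}

```text
time: 18.85
ee_pos: [0.4697, -0.1644, 0.0442]
eef_rot: [0.697, -0.118, 0.118, -0.697]
ft_force: [-0.1, 0.6, -2.3]
width: 0.0484
```

Request:
{"method": "arm_command", "body": {
  "targets": [
    [[0, 0.0007, 0, 0, 0, 0], [0, 0.0007, 0, 0, 0, 0], [0, 0, 0, 0, 0, 0]]
  ]
}}

```text
time: 19.1
ee_pos: [0.4699, -0.1644, 0.0431]
eef_rot: [0.697, -0.118, 0.118, -0.697]
ft_force: [-1.2, 0.4, 0.5]
width: 0.0485
```

Request:
{"method": "arm_command", "body": {
  "targets": [
    [[0, 0.0007, 0, 0, 0, 0], [0, 0, 0, 0, 0, 0], [0, 0, 0, 0, 0, 0]]
  ]
}}

```text
time: 19.35
ee_pos: [0.4699, -0.1644, 0.0431]
eef_rot: [0.697, -0.118, 0.118, -0.697]
ft_force: [-4.7, 1.7, 11.6]
width: 0.0489
```

It's seated: contact at 43.1 mm against about 43.3 expected. I'll release and go to the long tube.

Request:
{"method": "arm_command", "body": {
  "targets": [
    [[0, -0.0007, 0, 0, 0, 0], [0, 0, 0, 0, 0, 0], [0, 0, 0, 0, 0, 0], [0, 0, 0, 0, 0, 0], [0, 0, 0, 0, 0, 0], [0, 0, 0, 0, 0, 0]]
  ],
  "hand": 1
}}

```text
time: 19.85
ee_pos: [0.4698, -0.1644, 0.0429]
eef_rot: [-0.697, 0.118, -0.118, 0.697]
ft_force: [0.1, 0.3, 0.1]
width: 0.08
```

Request:
{"method": "arm_command", "body": {
  "targets": [
    [[0, -0.01, 0, 0, 0, 0], [0, -0.03, 0, 0, 0, 0], [0, -0.04, 0, 0, 0, 0], [0, -0.04, 0, 0, 0, 0], [0, -0.02, 0, 0, 0, 0]]
  ]
}}

```text
time: 20.27
ee_pos: [0.4714, -0.1644, 0.1884]
eef_rot: [0.698, -0.116, 0.12, -0.697]
ft_force: [1.1, -0.0, 0.7]
width: 0.087
```

```bash
python3 plan.py 627.8 -85.3 140 -7.7
```

```text
t20.27 pos [ 471.4 -164.4  188.4] yaw -19.2 tilt 0.32 w 87.0 F [ 1.1 -0.   0.7]
n 5 row [0.0263, 0.0098, 0.0232] [0.01, -2.29, 0.06]
```

Request:
{"method": "arm_command", "body": {
  "targets": [
    [[0.0263, 0.0098, 0.0232, 0, -2.29, 0], [0.0263, 0.0098, 0.0232, 0, -2.29, 0], [0.0263, 0.0098, 0.0232, 0, -2.29, 0], [0.0263, 0.0098, 0.0232, 0, -2.29, 0], [0.0263, 0.0098, 0.0232, 0, -2.29, 0], [0, 0, 0, 0, 0, 0], [0, 0, 0, 0, 0, 0], [0, 0, 0, 0, 0, 0]]
  ]
}}

```text
time: 20.93
ee_pos: [0.6259, -0.0857, 0.1343]
eef_rot: [0.706, -0.048, 0.048, -0.705]
ft_force: [0.2, -0.6, 0.3]
width: 0.0868
```

```bash
python3 plan.py 627.8 -85.3 50 -7.7 5; python3 - <<'E'
from bench import vision; import cv2
a=vision.camera("top")["pixels"]; b=vision.camera("side")["pixels"]
cv2.imwrite("pics/p8.png",cv2.hconcat([cv2.resize(a[100:300,200:400],(400,400)),cv2.resize(b[120:270,180:330],(400,400))]))
E
```

```text
t20.93 pos [625.9 -85.7 134.3] yaw -7.8 tilt 0.02 w 86.8 F [ 0.2 -0.6  0.3]
n 5 row [0.0004, 0.0169, 0.0001] [0.0, -0.01, -0.0]
```

View pics/p8.png

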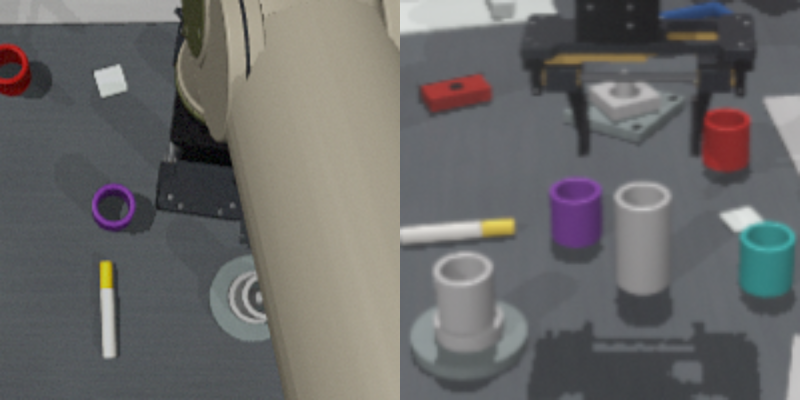

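The short tube is seated upright. Next I'll grasp the long tube with the TCP near 50 mm.

Request:
{"method": "arm_command", "body": {
  "targets": [
    [[0.001, 0.02, 0, 0, 0, 0], [0.001, 0.02, 0, 0, 0, 0], [0, 0.02, 0, 0, 0, 0], [0, 0.016, 0, 0, 0, 0], [0, 0.008, 0, 0, 0, 0], [0, 0, 0, 0, 0, 0], [0, 0, 0, 0, 0, 0]]
  ]
}}

```text
time: 21.62
ee_pos: [0.6282, -0.0863, 0.0509]
eef_rot: [0.706, -0.048, 0.048, -0.705]
ft_force: [0.4, 0.3, 0.2]
width: 0.0871
```

Request:
{"method": "arm_command", "body": {
  "targets": [
    [[0, 0, 0, 0, 0, 0], [0, 0, 0, 0, 0, 0], [0, 0, 0, 0, 0, 0], [0, 0, 0, 0, 0, 0], [0, 0, 0, 0, 0, 0], [0, 0, 0, 0, 0, 0], [0, 0, 0, 0, 0, 0], [0, 0, 0, 0, 0, 0]]
  ],
  "hand": 0
}}

```text
time: 22.28
ee_pos: [0.628, -0.0857, 0.0501]
eef_rot: [0.706, -0.048, 0.048, -0.705]
ft_force: [-1.1, -0.3, 1.7]
width: 0.0495
```

Request:
{"method": "arm_command", "body": {
  "targets": [
    [[0, -0.02, 0, 0, 0, 0], [0, -0.03, 0, 0, 0, 0], [0, -0.035, 0, 0, 0, 0], [0, -0.03, 0, 0, 0, 0], [0, -0.02, 0, 0, 0, 0], [0, 0, 0, 0, 0, 0]]
  ]
}}

```text
time: 22.78
ee_pos: [0.63, -0.0856, 0.1894]
eef_rot: [0.706, -0.045, 0.05, -0.705]
ft_force: [0.6, 0.1, -3.7]
width: 0.0497
```

```bash
python3 plan.py 642.6 245.2 160 20.9
```

```text
t22.78 pos [630.  -85.6 189.4] yaw -7.7 tilt 0.37 w 49.7 F [ 0.6  0.1 -3.7]
n 9 row [0.0046, 0.0033, 0.0369] [0.01, -3.18, 0.04]
```

Request:
{"method": "arm_command", "body": {
  "targets": [
    [[0.0046, 0.0033, 0.0369, 0, -3.18, 0], [0.0046, 0.0033, 0.0369, 0, -3.18, 0], [0.0046, 0.0033, 0.0369, 0, -3.18, 0], [0.0046, 0.0033, 0.0369, 0, -3.18, 0], [0.0046, 0.0033, 0.0369, 0, -3.18, 0], [0.0046, 0.0033, 0.0369, 0, -3.18, 0], [0.0046, 0.0033, 0.0369, 0, -3.18, 0], [0.0046, 0.0033, 0.0369, 0, -3.18, 0], [0.0046, 0.0033, 0.0369, 0, -3.18, 0], [0, 0, 0, 0, 0, 0], [0, 0, 0, 0, 0, 0], [0, 0, 0, 0, 0, 0]]
  ]
}}

```text
time: 23.78
ee_pos: [0.6398, 0.2446, 0.1533]
eef_rot: [0.696, 0.127, -0.129, -0.695]
ft_force: [0.4, -1.1, -4.9]
width: 0.05
```

```bash
python3 plan.py 642.6 245.2 110 20.9 2; python3 - <<'E'
from bench import vision; import cv2
b=vision.camera("side")["pixels"]
cv2.imwrite("pics/p9.png",cv2.resize(b[60:190,200:330],(600,600),interpolation=cv2.INTER_CUBIC))
E
```

```text
t23.78 pos [639.8 244.6 153.3] yaw 20.9 tilt 0.15 w 50.0 F [ 0.4 -1.1 -4.9]
n 2 row [0.0014, 0.0216, -0.0002] [0.02, -0.01, -0.07]
```

View pics/p9.png

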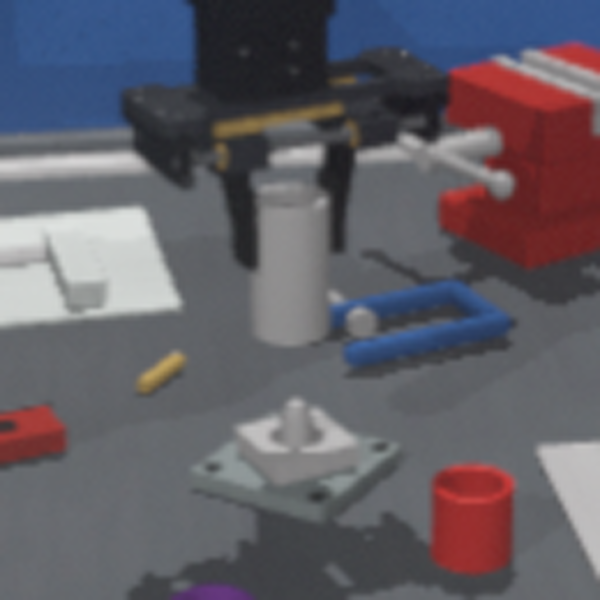

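The tube is upright above the plate. I'll correct by 2.8 mm and lower it.

Request:
{"method": "arm_command", "body": {
  "targets": [
    [[0.0015, 0.01, 0, 0, 0, 0], [0.0013, 0.012, 0, 0, 0, 0], [0, 0.012, 0, 0, 0, 0], [0, 0.012, 0, 0, 0, 0], [0, 0.01, 0, 0, 0, 0], [0, 0.007, 0, 0, 0, 0], [0, 0.005, 0, 0, 0, 0], [0, 0.002, 0, 0, 0, 0], [0, 0, 0, 0, 0, 0], [0, 0, 0, 0, 0, 0]]
  ]
}}

```text
time: 24.67
ee_pos: [0.6432, 0.2465, 0.0857]
eef_rot: [-0.695, -0.128, 0.128, 0.695]
ft_force: [-0.1, 0.9, -5.2]
width: 0.0498
```

Request:
{"method": "arm_command", "body": {
  "targets": [
    [[0, 0.001, 0, 0, 0, 0], [0, 0.001, 0, 0, 0, 0], [0, 0, 0, 0, 0, 0], [0, 0, 0, 0, 0, 0]]
  ]
}}

```text
time: 25.0
ee_pos: [0.643, 0.2463, 0.0834]
eef_rot: [0.695, 0.128, -0.128, -0.695]
ft_force: [0.1, 0.0, -4.6]
width: 0.0498
```

Request:
{"method": "arm_command", "body": {
  "targets": [
    [[0, 0.0007, 0, 0, 0, 0], [0, 0.0007, 0, 0, 0, 0], [0, 0, 0, 0, 0, 0]]
  ]
}}

```text
time: 25.25
ee_pos: [0.6429, 0.2462, 0.0817]
eef_rot: [0.695, 0.128, -0.128, -0.695]
ft_force: [-0.4, 0.1, -4.4]
width: 0.0497
```

Request:
{"method": "arm_command", "body": {
  "targets": [
    [[0, 0.001, 0, 0, 0, 0], [0, 0.001, 0, 0, 0, 0], [0, 0, 0, 0, 0, 0], [0, 0, 0, 0, 0, 0]]
  ]
}}

```text
time: 25.58
ee_pos: [0.6429, 0.2463, 0.0797]
eef_rot: [0.695, 0.128, -0.128, -0.695]
ft_force: [1.2, -0.7, -4.8]
width: 0.0497
```

Request:
{"method": "arm_command", "body": {
  "targets": [
    [[0, 0.0007, 0, 0, 0, 0], [0, 0.0007, 0, 0, 0, 0], [0, 0, 0, 0, 0, 0]]
  ]
}}

```text
time: 25.83
ee_pos: [0.6429, 0.2462, 0.0782]
eef_rot: [0.695, 0.128, -0.128, -0.695]
ft_force: [0.7, -0.0, -4.3]
width: 0.0495
```

Request:
{"method": "arm_command", "body": {
  "targets": [
    [[0, 0.0007, 0, 0, 0, 0], [0, 0, 0, 0, 0, 0], [0, 0, 0, 0, 0, 0]]
  ]
}}

```text
time: 26.08
ee_pos: [0.643, 0.2463, 0.0781]
eef_rot: [0.695, 0.128, -0.128, -0.695]
ft_force: [-1.4, -1.3, 0.3]
width: 0.0497
```

Request:
{"method": "arm_command", "body": {
  "targets": [
    [[0, 0.0005, 0, 0, 0, 0], [0, 0, 0, 0, 0, 0], [0, 0, 0, 0, 0, 0]]
  ]
}}

```text
time: 26.33
ee_pos: [0.643, 0.2463, 0.0781]
eef_rot: [0.695, 0.128, -0.128, -0.695]
ft_force: [-4.8, -1.7, 5.7]
width: 0.0496
```

Request:
{"method": "arm_command", "body": {
  "targets": [
    [[0, -0.0005, 0, 0, 0, 0], [0, 0, 0, 0, 0, 0], [0, 0, 0, 0, 0, 0], [0, 0, 0, 0, 0, 0], [0, 0, 0, 0, 0, 0], [0, 0, 0, 0, 0, 0], [0, 0, 0, 0, 0, 0]]
  ],
  "hand": 1
}}

```text
time: 26.92
ee_pos: [0.643, 0.2463, 0.0777]
eef_rot: [0.695, 0.128, -0.128, -0.695]
ft_force: [0.6, 0.4, -1.1]
width: 0.0843
```

Request:
{"method": "arm_command", "body": {
  "targets": [
    [[0, -0.01, 0, 0, 0, 0], [0, -0.03, 0, 0, 0, 0], [0, -0.04, 0, 0, 0, 0], [0, -0.03, 0, 0, 0, 0], [0, -0.01, 0, 0, 0, 0]]
  ]
}}

```text
time: 27.33
ee_pos: [0.6444, 0.2476, 0.2044]
eef_rot: [-0.695, -0.131, 0.126, 0.696]
ft_force: [0.3, 0.6, 0.2]
width: 0.0872
```

```bash
python3 plan.py 468.6 -333.6 120 -35.4
```

```text
t27.33 pos [644.4 247.6 204.4] yaw 20.9 tilt 0.43 w 87.2 F [0.3 0.6 0.2]
n 16 row [-0.0078, 0.0052, -0.0388] [-0.02, 3.52, 0.02]
```

Request:
{"method": "arm_command", "body": {
  "targets": [
    [[-0.0078, 0.005, -0.0388, 0, 3.52, 0], [-0.0078, 0.005, -0.0388, 0, 3.52, 0], [-0.0078, 0.005, -0.0388, 0, 3.52, 0], [-0.0078, 0.005, -0.0388, 0, 3.52, 0], [-0.0078, 0.005, -0.0388, 0, 3.52, 0], [-0.0078, 0.005, -0.0388, 0, 3.52, 0], [-0.0078, 0.005, -0.0388, 0, 3.52, 0], [-0.0078, 0.005, -0.0388, 0, 3.52, 0], [-0.0078, 0.005, -0.0388, 0, 3.52, 0], [-0.0078, 0.005, -0.0388, 0, 3.52, 0], [-0.0078, 0.005, -0.0388, 0, 3.52, 0], [-0.0078, 0.005, -0.0388, 0, 3.52, 0]]
  ]
}}

```text
time: 28.33
ee_pos: [0.5628, -0.213, 0.1381]
eef_rot: [0.695, -0.132, 0.133, -0.695]
ft_force: [0.5, -0.6, -0.2]
width: 0.087
```

```bash
python3 plan.py 468.6 -333.6 80 -35.4
```

```text
t28.33 pos [ 562.8 -213.   138.1] yaw -21.5 tilt 0.05 w 87.0 F [ 0.5 -0.6 -0.2]
n 5 row [-0.0058, 0.0116, -0.0301] [-0.0, 2.77, 0.01]
```

Request:
{"method": "arm_command", "body": {
  "targets": [
    [[-0.0058, 0.0116, -0.0301, 0, 2.77, 0], [-0.0058, 0.0116, -0.0301, 0, 2.77, 0], [-0.0058, 0.0116, -0.0301, 0, 2.77, 0], [-0.0058, 0.0116, -0.0301, 0, 2.77, 0], [-0.0058, 0.0116, -0.0301, 0, 2.77, 0], [0, 0, 0, 0, 0, 0], [0, 0, 0, 0, 0, 0], [0, 0, 0, 0, 0, 0]]
  ]
}}

```text
time: 29.0
ee_pos: [0.4705, -0.3316, 0.0804]
eef_rot: [-0.674, 0.213, -0.214, 0.674]
ft_force: [-0.3, 1.7, 1.1]
width: 0.0871
```

```bash
python3 plan.py 468.6 -333.6 24 -35.4 5; python3 - <<'E'
from bench import vision; import cv2
a=vision.camera("top")["pixels"]; b=vision.camera("side")["pixels"]
cv2.imwrite("pics/p10.png",cv2.hconcat([cv2.resize(a[80:280,80:280],(400,400)),cv2.resize(b[170:320,130:280],(400,400))]))
cv2.imwrite("pics/p10b.png",cv2.resize(b[90:190,215:315],(600,600),interpolation=cv2.INTER_CUBIC))
E
```

```text
t29.00 pos [ 470.5 -331.6   80.4] yaw -35.2 tilt 0.05 w 87.1 F [-0.3  1.7  1.1]
n 5 row [-0.0001, 0.0113, -0.0006] [-0.01, 0.05, 0.01]
```

View pics/p10.png

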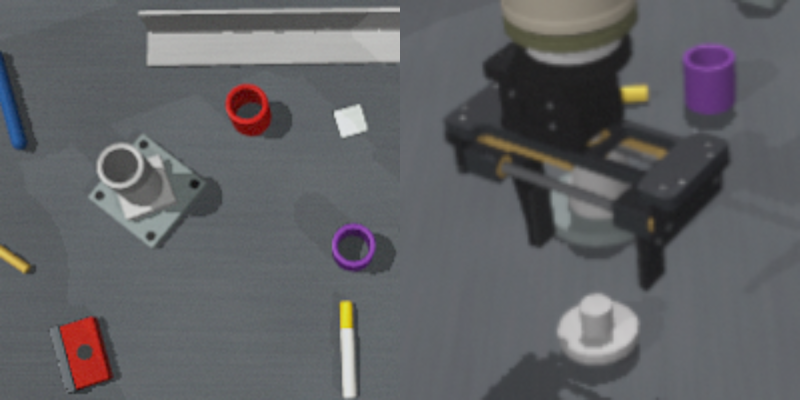

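View pics/p10b.png

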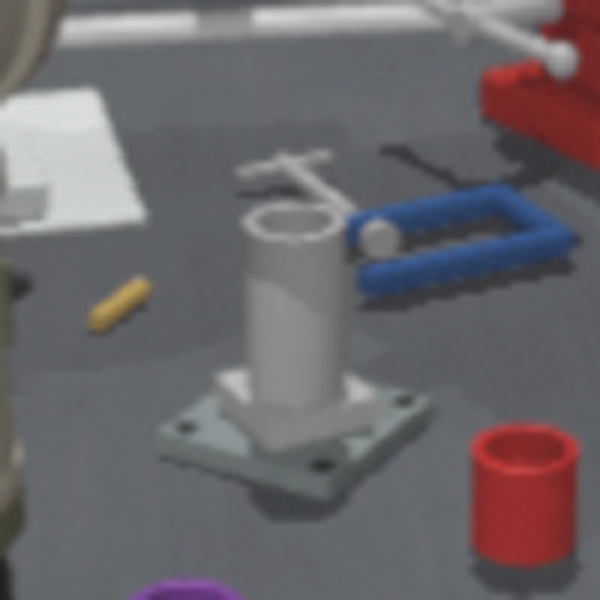

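The long tube stands seated. I'll measure its rim at z = 118 mm while the top view is clear, and measure the short tube at 78 mm too if it can be seen.

```bash
cat > rim.py <<'E'
import cv2,numpy as np
from bench import vision
from h import *
c=vision.camera("top"); g=cv2.cvtColor(c["pixels"],cv2.COLOR_BGR2GRAY); S=4
G=cv2.resize(g,None,fx=S,fy=S,interpolation=cv2.INTER_CUBIC)
u,v=proj(c,[.6429,.2463,.118])[0]; w=20
x0,y0=int((u+.5-w)*S),int((v+.5-w)*S); p=G[y0:y0+2*w*S,x0:x0+2*w*S]
print(u,v); cv2.imwrite("pics/rim.png",cv2.resize(p,(480,480)))
for th in (140,150,165,175):
    cs,hi=cv2.findContours((p>th).astype(np.uint8),cv2.RETR_CCOMP,cv2.CHAIN_APPROX_NONE)
    for k,ct in enumerate(cs):
        if cv2.contourArea(ct)<1500: continue
        X=cast(c,(ct.reshape(-1,2)+[x0,y0]+.5)/S-.5,.118)[:,:2].astype(np.float32)*1000
        e=cv2.fitEllipse(X); print(th,hi[0][k][3]>=0,np.round(e[0],1),np.round(e[1],1))
E
python3 rim.py
```

```text
139.5025740577106 162.60564250215901
140 False [637.  240.9] [61.  77.1]
140 True [643.4 246.5] [38.2 38.7]
150 False [637.3 248.9] [45.1 70.4]
150 True [643.4 246.4] [38.8 39.3]
165 False [643.3 246.3] [46.5 47.7]
165 True [643.3 246.5] [39.5 40.3]
175 False [643.2 246.3] [45.7 46.9]
175 True [643.3 246.6] [40.  41.2]
```

View pics/rim.png

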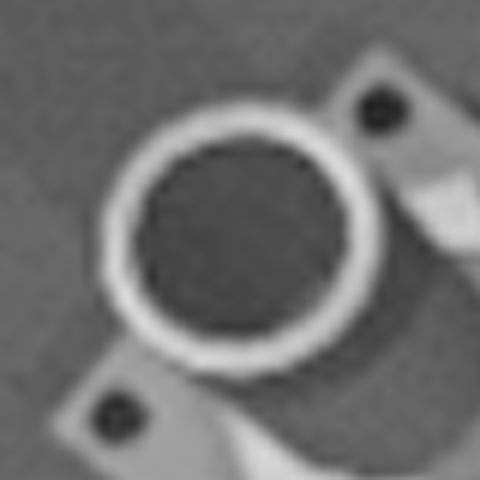

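The rim centre is (643.3, 246.4), within 1 mm of where I released the tube, and its diameters fit z = 118 mm. Next I'll grasp the cap by its boss.

Request:
{"method": "arm_command", "body": {
  "targets": [
    [[0, 0.015, -0.0015, 0, 0, 0], [0, 0.015, -0.0015, 0, 0, 0], [0, 0.012, 0, 0, 0, 0], [0, 0.008, 0, 0, 0, 0], [0, 0.004, 0, 0, 0, 0], [0, 0, 0, 0, 0, 0], [0, 0, 0, 0, 0, 0]]
  ]
}}

```text
time: 29.73
ee_pos: [0.4685, -0.3344, 0.0261]
eef_rot: [-0.674, 0.214, -0.214, 0.674]
ft_force: [-0.5, 0.7, -0.8]
width: 0.0872
```

```bash
python3 plan.py 468.6 -333.6 24 -35.4 1; python3 - <<'E'
from bench import vision; import cv2
b=vision.camera("side")["pixels"]
cv2.imwrite("pics/p11.png",cv2.resize(b[210:330,140:260],(600,600),interpolation=cv2.INTER_CUBIC))
E
```

```text
t29.73 pos [ 468.5 -334.4   26.1] yaw -35.2 tilt 0.03 w 87.2 F [-0.5  0.7 -0.8]
n 1 row [-0.0004, 0.0021, 0.0007] [-0.01, 0.21, 0.02]
```

View pics/p11.png

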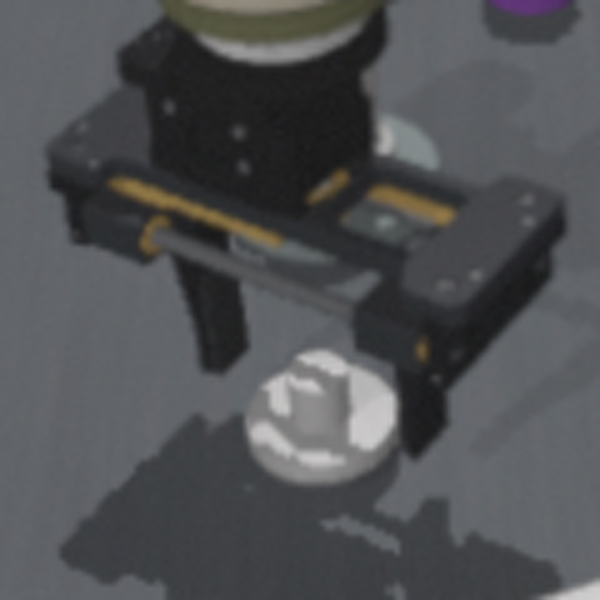

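Request:
{"method": "arm_command", "body": {
  "targets": [
    [[0, 0.0018, 0.0007, 0, 0, 0], [0, 0, 0, 0, 0, 0], [0, 0, 0, 0, 0, 0], [0, 0, 0, 0, 0, 0], [0, 0, 0, 0, 0, 0], [0, 0, 0, 0, 0, 0], [0, 0, 0, 0, 0, 0], [0, 0, 0, 0, 0, 0], [0, 0, 0, 0, 0, 0], [0, 0, 0, 0, 0, 0], [0, 0, 0, 0, 0, 0], [0, 0, 0, 0, 0, 0]]
  ],
  "hand": 0
}}

```text
time: 30.78
ee_pos: [0.4686, -0.334, 0.024]
eef_rot: [0.674, -0.214, 0.214, -0.674]
ft_force: [0.4, -0.9, -1.0]
width: 0.0222
```

Request:
{"method": "arm_command", "body": {
  "targets": [
    [[0, -0.005, 0, 0, 0, 0], [0, -0.02, 0, 0, 0, 0], [0, -0.03, 0, 0, 0, 0], [0, -0.04, 0, 0, 0, 0], [0, -0.04, 0, 0, 0, 0], [0, -0.02, 0, 0, 0, 0], [0, 0, 0, 0, 0, 0], [0, 0, 0, 0, 0, 0]]
  ]
}}

```text
time: 31.45
ee_pos: [0.4686, -0.3339, 0.1795]
eef_rot: [0.674, -0.213, 0.214, -0.674]
ft_force: [-0.9, -1.1, -5.1]
width: 0.0224
```

```bash
python3 plan.py 643.3 246.4 200 20.9; python3 - <<'E'
from bench import vision; import cv2
b=vision.camera("side")["pixels"]
cv2.imwrite("pics/p12.png",cv2.resize(b[150:300,140:290],(600,600),interpolation=cv2.INTER_CUBIC))
E
```

```text
t31.45 pos [ 468.6 -333.9  179.5] yaw -35.2 tilt 0.08 w 22.4 F [-0.9 -1.1 -5.1]
n 16 row [0.0054, -0.0013, 0.0391] [0.0, -3.51, 0.0]
```

View pics/p12.png

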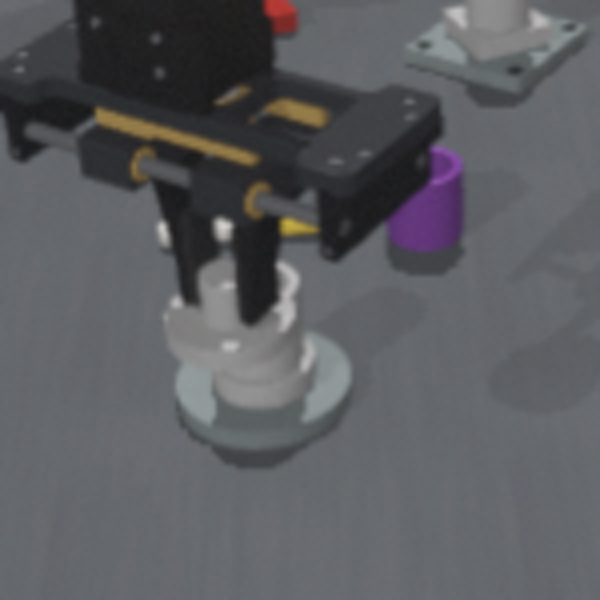

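Request:
{"method": "arm_command", "body": {
  "targets": [
    [[0.0054, -0.0015, 0.039, 0, -3.51, 0], [0.0054, -0.0015, 0.039, 0, -3.51, 0], [0.0054, -0.0015, 0.039, 0, -3.51, 0], [0.0054, -0.0015, 0.039, 0, -3.51, 0], [0.0054, -0.0015, 0.039, 0, -3.51, 0], [0.0054, -0.0015, 0.039, 0, -3.51, 0], [0.0054, -0.0015, 0.039, 0, -3.51, 0], [0.0054, -0.0015, 0.039, 0, -3.51, 0], [0.0054, -0.0015, 0.039, 0, -3.51, 0], [0.0054, -0.0015, 0.039, 0, -3.51, 0], [0.0054, -0.0015, 0.039, 0, -3.51, 0], [0.0054, -0.0015, 0.039, 0, -3.51, 0]]
  ]
}}

```text
time: 32.5
ee_pos: [0.654, 0.0903, 0.1939]
eef_rot: [0.706, 0.042, -0.045, -0.706]
ft_force: [0.5, -0.2, -3.3]
width: 0.0222
```

```bash
python3 plan.py 643.3 246.4 190 20.9
```

```text
t32.50 pos [654.   90.3 193.9] yaw 7.1 tilt 0.24 w 22.2 F [ 0.5 -0.2 -3.3]
n 4 row [0.0057, 0.001, 0.0388] [-0.01, -3.46, -0.06]
```

Request:
{"method": "arm_command", "body": {
  "targets": [
    [[0.006, 0, 0.0388, 0, -3.46, 0], [0.006, 0, 0.0388, 0, -3.46, 0], [0.0055, 0, 0.0388, 0, -3.46, 0], [0.0055, 0, 0.0388, 0, -3.46, 0], [0, 0, 0, 0, 0, 0], [0, 0, 0, 0, 0, 0], [0, 0, 0, 0, 0, 0]]
  ]
}}

```text
time: 33.08
ee_pos: [0.6441, 0.2444, 0.1944]
eef_rot: [0.696, 0.126, -0.129, -0.695]
ft_force: [-0.1, -0.5, -4.4]
width: 0.0223
```

```bash
python3 plan.py 643.3 246.4 160 20.9 1; python3 - <<'E'
from bench import vision; import cv2
b=vision.camera("side")["pixels"]
cv2.imwrite("pics/p13.png",cv2.resize(b[50:180,200:330],(600,600),interpolation=cv2.INTER_CUBIC))
E
```

```text
t33.08 pos [644.1 244.4 194.4] yaw 20.8 tilt 0.21 w 22.3 F [-0.1 -0.5 -4.4]
n 1 row [0.0001, 0.0344, 0.0022] [0.03, -0.14, -0.21]
```

View pics/p13.png

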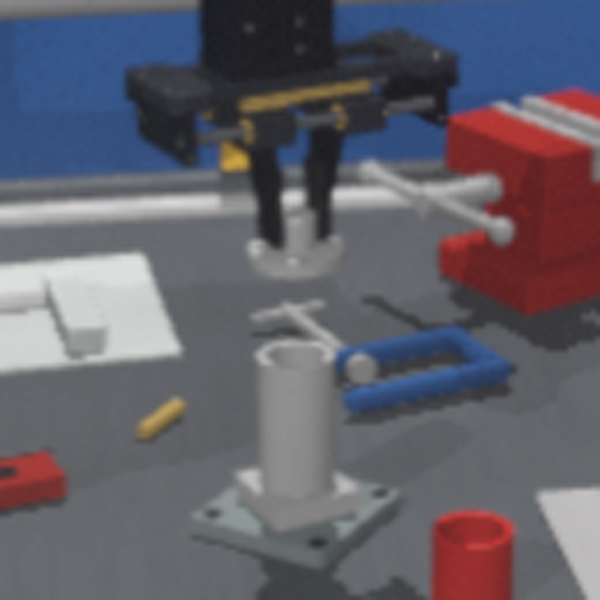

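The cap is level above the tube and centred (crop x 295 against 296). I'll lower it to just above the rim and check again.

Request:
{"method": "arm_command", "body": {
  "targets": [
    [[0, 0.012, 0.001, 0, 0, 0], [0, 0.012, 0.001, 0, 0, 0], [0, 0.01, 0, 0, 0, 0], [0, 0.008, 0, 0, 0, 0], [0, 0.004, 0, 0, 0, 0], [0, 0, 0, 0, 0, 0], [0, 0, 0, 0, 0, 0]]
  ]
}}

```text
time: 33.72
ee_pos: [0.6442, 0.2468, 0.1509]
eef_rot: [0.696, 0.127, -0.127, -0.696]
ft_force: [0.7, -0.6, -3.0]
width: 0.0223
```

```bash
python3 plan.py 643.3 246.4 137 20.9 1; python3 - <<'E'
from bench import vision; import cv2
b=vision.camera("side")["pixels"]
cv2.imwrite("pics/p14.png",cv2.resize(b[70:170,215:315],(600,600),interpolation=cv2.INTER_CUBIC))
E
```

```text
t33.72 pos [644.2 246.8 150.9] yaw 20.7 tilt 0.01 w 22.3 F [ 0.7 -0.6 -3. ]
n 1 row [-0.001, 0.0139, -0.0001] [0.0, -0.16, -0.01]
```

View pics/p14.png

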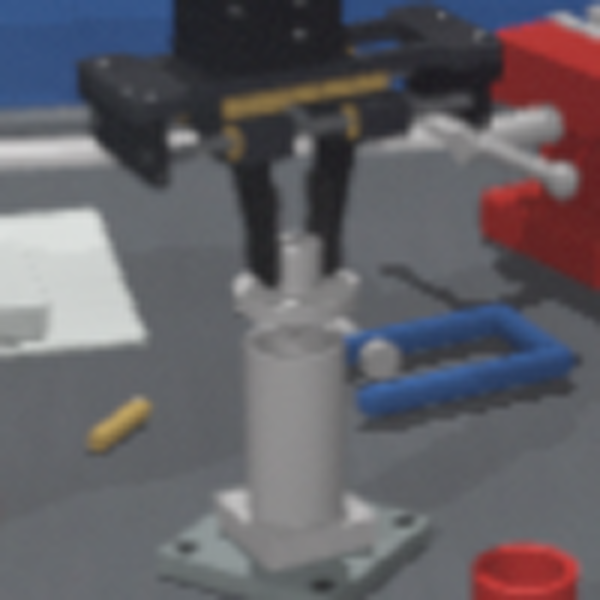

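The cap is centred on the tube, so I'll lower the spigot in.

Request:
{"method": "arm_command", "body": {
  "targets": [
    [[-0.001, 0.004, 0, 0, 0, 0], [0, 0.004, 0, 0, 0, 0], [0, 0.003, 0, 0, 0, 0], [0, 0.002, 0, 0, 0, 0], [0, 0, 0, 0, 0, 0], [0, 0, 0, 0, 0, 0]]
  ]
}}

```text
time: 34.27
ee_pos: [0.6431, 0.2465, 0.1378]
eef_rot: [0.696, 0.127, -0.127, -0.696]
ft_force: [-0.0, 0.1, -4.6]
width: 0.0221
```

Request:
{"method": "arm_command", "body": {
  "targets": [
    [[0, 0.001, 0, 0, 0, 0], [0, 0.001, 0, 0, 0, 0], [0, 0.001, 0, 0, 0, 0], [0, 0, 0, 0, 0, 0]]
  ]
}}

```text
time: 34.6
ee_pos: [0.6431, 0.2465, 0.1347]
eef_rot: [0.696, 0.127, -0.127, -0.695]
ft_force: [-0.0, -1.2, -3.3]
width: 0.0224
```

Request:
{"method": "arm_command", "body": {
  "targets": [
    [[0, 0.001, 0, 0, 0, 0], [0, 0.0005, 0, 0, 0, 0], [0, 0, 0, 0, 0, 0]]
  ]
}}

```text
time: 34.85
ee_pos: [0.6431, 0.2465, 0.1332]
eef_rot: [0.696, 0.127, -0.127, -0.695]
ft_force: [-0.3, 0.2, -4.0]
width: 0.0224
```

Request:
{"method": "arm_command", "body": {
  "targets": [
    [[0, 0.0007, 0, 0, 0, 0], [0, 0.0005, 0, 0, 0, 0], [0, 0, 0, 0, 0, 0]]
  ]
}}

```text
time: 35.1
ee_pos: [0.6432, 0.2465, 0.1322]
eef_rot: [0.696, 0.127, -0.127, -0.696]
ft_force: [-0.4, -0.6, -3.2]
width: 0.0221
```

Request:
{"method": "arm_command", "body": {
  "targets": [
    [[0, 0.0007, 0, 0, 0, 0], [0, 0, 0, 0, 0, 0], [0, 0, 0, 0, 0, 0]]
  ]
}}

```text
time: 35.35
ee_pos: [0.6433, 0.2466, 0.132]
eef_rot: [0.696, 0.128, -0.127, -0.696]
ft_force: [-0.5, -0.4, 2.1]
width: 0.0228
```

Contact at 132.0 mm, exactly the seat height. I'll release and back off straight up.

Request:
{"method": "arm_command", "body": {
  "targets": [
    [[0, 0, 0, 0, 0, 0], [0, 0, 0, 0, 0, 0], [0, 0, 0, 0, 0, 0], [0, 0, 0, 0, 0, 0], [0, 0, 0, 0, 0, 0], [0, 0, 0, 0, 0, 0], [0, 0, 0, 0, 0, 0], [0, 0, 0, 0, 0, 0]]
  ],
  "hand": 1
}}

```text
time: 36.02
ee_pos: [0.6432, 0.2465, 0.1315]
eef_rot: [0.696, 0.127, -0.127, -0.696]
ft_force: [0.3, 0.4, -1.1]
width: 0.0675
```

Request:
{"method": "arm_command", "body": {
  "targets": [
    [[0, -0.01, 0, 0, 0, 0], [0, -0.03, 0, 0, 0, 0], [0, -0.03, 0, 0, 0, 0], [0, -0.03, 0, 0, 0, 0], [0, 0, 0, 0, 0, 0]]
  ]
}}

```text
time: 36.43
ee_pos: [0.6449, 0.2481, 0.2394]
eef_rot: [-0.695, -0.13, 0.124, 0.696]
ft_force: [1.5, 0.5, 1.7]
width: 0.0864
```

```bash
python3 plan.py 680 -380 230 -29
```

```text
t36.43 pos [644.9 248.1 239.4] yaw 20.7 tilt 0.54 w 86.4 F [1.5 0.5 1.7]
n 16 row [0.0041, 0.0006, -0.0404] [-0.02, 3.11, 0.03]
```

I'll swing the arm away so that both stacks can be seen.

Request:
{"method": "arm_command", "body": {
  "targets": [
    [[0.001, 0, -0.04, 0, 3.4, 0], [0.001, 0, -0.04, 0, 3.4, 0], [0.001, 0, -0.04, 0, 3.4, 0], [0.001, 0, -0.04, 0, 3.4, 0], [0.001, 0, -0.04, 0, 3.4, 0], [0.001, 0, -0.04, 0, 3.4, 0], [0.001, 0, -0.04, 0, 3.4, 0], [0.001, 0, -0.04, 0, 3.4, 0], [0.001, 0, -0.04, 0, 3.4, 0], [0.001, 0, -0.04, 0, 3.4, 0], [0.001, 0, -0.04, 0, 3.4, 0], [0.001, 0, -0.04, 0, 3.4, 0]]
  ]
}}

```text
time: 37.43
ee_pos: [0.6714, -0.2246, 0.2322]
eef_rot: [-0.696, 0.124, -0.124, 0.696]
ft_force: [1.2, 0.4, -0.2]
width: 0.0876
```

Request:
{"method": "arm_command", "body": {
  "targets": [
    [[0.001, 0, -0.04, 0, 3.4, 0], [0.001, 0, -0.04, 0, 3.4, 0], [0.001, 0, -0.04, 0, 3.4, 0], [0.001, 0, -0.04, 0, 3.4, 0], [0.001, 0, -0.04, 0, 3.4, 0], [0.001, 0, -0.04, 0, 3.4, 0], [0.001, 0, -0.04, 0, 3.4, 0], [0.001, 0, -0.04, 0, 3.4, 0], [0, 0, 0, 0, 0, 0]]
  ]
}}

```text
time: 38.18
ee_pos: [0.5027, -0.505, 0.2321]
eef_rot: [0.648, -0.289, 0.288, -0.643]
ft_force: [-1.3, -1.4, -0.0]
width: 0.0871
```

```bash
cat > fin.py <<'E'
import cv2,numpy as np
from bench import vision
from h import *
c=vision.camera("top"); im=c["pixels"]; b=vision.camera("side")["pixels"]
cv2.imwrite("pics/f_top.png",cv2.resize(im[90:340,60:410],(800,571))); cv2.imwrite("pics/f_side.png",cv2.resize(b[90:290,130:380],(750,600)))
g=cv2.cvtColor(im,cv2.COLOR_BGR2GRAY); S=4
G=cv2.resize(g,None,fx=S,fy=S,interpolation=cv2.INTER_CUBIC)
for nm,P,w,ths in [("cap disc",(.6433,.2465,.128),22,(140,155,165,175)),("boss",(.6433,.2465,.150),13,(150,190,200,210,220)),("short rim",(.47,-.1645,.078),20,(155,165,175))]:
    u,v=proj(c,P)[0]; x0,y0=int((u+.5-w)*S),int((v+.5-w)*S); p=G[y0:y0+2*w*S,x0:x0+2*w*S]
    for th in ths:
        cs,hi=cv2.findContours((p>th).astype(np.uint8),cv2.RETR_CCOMP,cv2.CHAIN_APPROX_NONE)
        for k,ct in enumerate(cs):
            if cv2.contourArea(ct)<1200: continue
            X=cast(c,(ct.reshape(-1,2)+[x0,y0]+.5)/S-.5,P[2])[:,:2].astype(np.float32)*1000
            e=cv2.fitEllipse(X); print(nm,th,"hole" if hi[0][k][3]>=0 else "out",np.round(e[0],1),np.round(e[1],1))
hsv=cv2.cvtColor(im,cv2.COLOR_BGR2HSV)
for n,a,bb,z in [("red",(0,150,80),(8,255,255),.03),("yellow",(22,100,100),(35,255,255),.01),("white",(0,0,205),(180,40,255),.008)]:
    for ct in cv2.findContours(cv2.inRange(hsv,a,bb),cv2.RETR_EXTERNAL,cv2.CHAIN_APPROX_NONE)[0]:
        if cv2.contourArea(ct)<40: continue
        r=cv2.minAreaRect((cast(c,ct.reshape(-1,2),z)[:,:2]*1000).astype(np.float32)); print(n,np.round(r[0]))
E
python3 fin.py
```

```text
cap disc 140 out [636.  238.9] [72.6 81.1]
cap disc 140 hole [642.4 236.9] [22.8 32.6]
cap disc 155 out [643.9 246.2] [57.6 58.8]
cap disc 155 hole [642.5 237. ] [24.3 33.7]
cap disc 165 out [644.  246.2] [56.9 57.9]
cap disc 165 hole [642.8 237.2] [25.8 34.6]
cap disc 175 out [643.9 246.3] [56.1 57. ]
cap disc 175 hole [643.2 237.7] [27.7 36.2]
boss 150 out [640.4 242.5] [50.4 51.7]
boss 190 out [635.1 245.2] [36.4 41.3]
short rim 155 out [ 468.7 -156.6] [54.4 63.2]
short rim 155 hole [ 469.7 -164.1] [38.7 39.1]
short rim 155 hole [ 469.7 -160.8] [48.2 57.4]
short rim 165 out [ 469.  -158.4] [51.2 60.1]
short rim 165 hole [ 469.7 -164.2] [39.2 39.7]
short rim 175 out [ 469.7 -164.3] [46.9 47.4]
short rim 175 hole [ 469.7 -164.1] [39.7 40.4]
red [450. 300.]
red [738. 124.]
red [917. 612.]
yellow [497.   5.]
yellow [560. 401.]
white [442.   5.]
white [427. 548.]
white [734.   2.]
```

View pics/f_top.png

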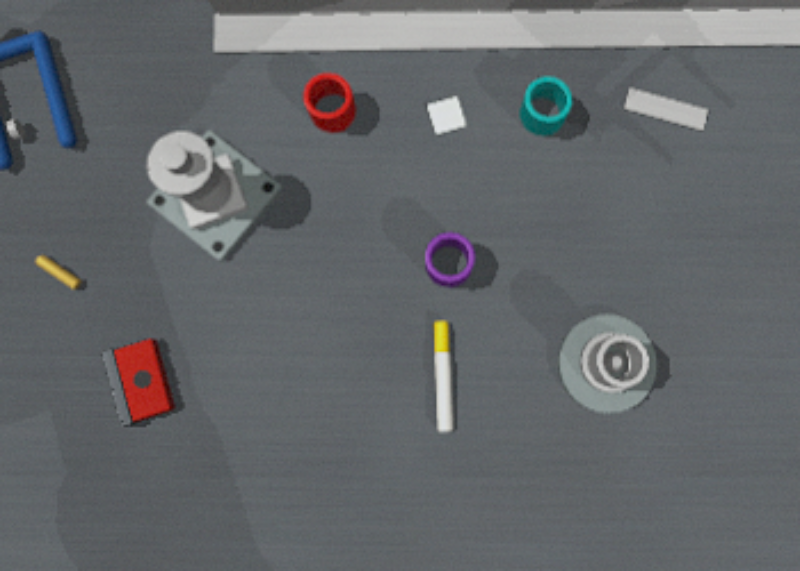

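View pics/f_side.png

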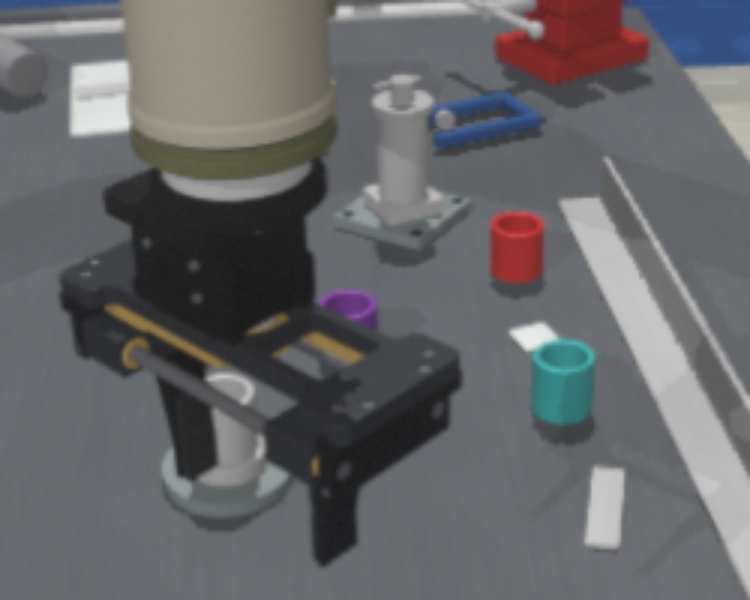

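Both stacks are seated. The cap disc centre is (644.0, 246.2), 0.7 mm from the tube. The short tube is within 0.5 mm of the pin axis, and the magnet and marker have not moved. I'll let everything settle and hand in.

Request:
{"method": "arm_command", "body": {
  "targets": [
    [[0, 0, 0, 0, 0, 0], [0, 0, 0, 0, 0, 0], [0, 0, 0, 0, 0, 0], [0, 0, 0, 0, 0, 0], [0, 0, 0, 0, 0, 0], [0, 0, 0, 0, 0, 0]]
  ]
}}

```text
time: 38.78
ee_pos: [0.5111, -0.4955, 0.2316]
eef_rot: [-0.648, 0.283, -0.283, 0.648]
ft_force: [-1.1, -0.1, 0.0]
width: 0.0872
```

```bash
python3 -c "
from bench import r
print(r.close_job())"
```

```text
the job is handed in; nothing more can be done
None
```

Both pipe posts are set up and the job is handed in at about 39 s of the 125 s. The square fixture has the foot plate, long tube and end cap; the round fixture has the flange ring and short tube. I lowered each part until the wrist force showed contact, which came within about 0.5 mm of its expected seat height, then let it go.

**Last checks:**
- **Centring:** The cap disc is 0.7 mm from the long tube's axis. The tubes are about 1.4 mm (long) and 0.5 mm (short) from their pins. I judged the foot plate and ring centred by eye only, but they are over their pins and fully down.
- **Bystanders:** The magnet and marker show no movement beyond about 1 mm, and the purple, red and turquoise tubes were left alone.
- **Robot:** The gripper is open and clear of everything.
- **Disagreements:** Measured tool positions wandered 1–3 mm during moves, which I corrected before each placing. The side camera put the foot plate hole 7 mm off in y before it was lowered. I didn't act on that reading, and the plate seated normally. My attempt to fit the cap's boss in the last top picture gave no usable outline, so the cap check rests on its disc. In the last side picture the gripper partly hides the round fixture, so its check comes from the top view.

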